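Open the culture cabinet with the hook pole

ROBOT

A 7-joint arm with a two-finger parallel gripper is mounted at the origin on the work surface. World frame = base frame: x ahead of the robot, y to its left, z up, the work surface at z = 0. Lengths are in m, angles in rad, forces in N, time in s.
With the tool pointing down it reaches from about 0.375 to 0.925 m from the base axis. Payload 3.1 kg.
Tool frame: the origin (TCP) lies at the very end of the fingers, on their centre line; the grasp point (between the pads) lies 19 mm behind it; z points along the fingers, y is the direction in which the jaws open and shut (so a half turn about z gives the same grasp; the last joint's range is limited). The gripper opens to 85 mm and grips with 20 to 120 N. Pads are 22 mm wide; open, the fingers measure 114 mm over their backs; the gripper's body (76 mm by 85 mm) begins 54 mm behind the grasp point. The pads swing forward as they close: fully open they stand 13 mm farther back than shut.
Start: joints at [-1.421, 0.383, 0.044, 1.598, -0.018, 1.161, -0.05], TCP at [0.159, 0.63, 0.206] pointing down, gripper open.
Joint ranges: [-2.61, 2.61], [-0.41, 2.15], [-1.48, 1.57], [0, 2.5], [-1.57, 4.71], [0.05, 1.97], [-2.85, 2.85]. Speed limits (rad/s): [2.79, 2.79, 3.14, 3.14, 3.14, 3.14, 3.14].

INTERFACE

Orientations are given as a unit quaternion [x, y, z, w].
In Python, from bench import bot gives the robot as it stands. The module is installed in compiled form; this text tells all that it offers.
- The arm moves only by the tool move_arm, never from a script. Its argument "targets" is a list of rows, each a list of 3 entries, a list of its own where there are three numbers: the shift along the tool's x, y, z in units of 30 mm (1.0 is 30 mm), then the turn, a rotation vector about the tool's x, y, z in units of 6 degrees (1.0 is 6 degrees), then the closure, from 0 (fully open) to 1 (shut). In form: [[[tx, ty, tz], [wx, wy, wz], hand], ...]. A call has 1 to 8 rows; each row shifts and turns the commanded pose from where the row before left it, along the tool's axes as they then stand; what a row does not reach is not made up. A row lasts 1/12 s, in which the tool goes at most 41.7 mm and 7.16 degrees, less where a joint would pass 70% of its speed; a pose out of reach is approached as far as the arm can. A call is refused whole if a number of a shift passes 1 or a number of a turn 1, either way. A call with a gripper value outside its range is refused whole. The fingers move at their own pace and stop on an object; the grip force is fixed at half the most. Time passes only in rows, so rows that do not move let the fingers close. It gives the time, the measured TCP pose, the force and the opening at its end, in the units of the state.
- bot.state(): the state, without advancing time (a new reading comes with each control period).
- bot.read_camera(name): name is "side" or "top" or "wrist"; returns (picture, depth): 420x560x3 uint8, red, green, blue; 420x560 float32, m along the optical axis (not along the pixel's ray), 0 where there is no reading.
- bot.camera_params(name): a dict with "mtx" (3x3 intrinsics, pixels), "T" (4x4, takes a point from camera to world coordinates); the wrist camera has in their place "mount" (4x4, takes a point from camera to tool coordinates, whose origin is the TCP and whose axes are the flange's). Camera axes: x right, y down, z forward; pixel columns grow to the right and rows downward; lengths in m; the calibration is good to about 2 mm. A picture is of the moment at which its call begins: read the wrist's pose just before it. camera_params takes no time and is no camera call.
- bot.sign_off(): hands the job in, once; it reports no verdict.
The state is a dict: "time": time; "q": joint angles; "joint_vel": joint speeds; "tau": joint torques, N m; "eef_pos": TCP position; "tool_rot": TCP orientation; "contact_force": force on the tool from outside, world axes, zero at the start; "ft_torque": the same for the moment, N m; "opening": finger opening in m.
Only numpy, scipy, OpenCV 4.12 (cv2) and the standard library are available. Lean on these libraries where they do the work, as an engineer would, in place of code of your own. Each camera call takes 0.05 s, during which the arm holds its last target.

TASK

Take the hook pole from the rack, put its hook down into the steel ring high on the cabinet's hatch, and pull the hatch down with it until it is open as far as it goes. Then unhook the pole and lay it back across both rails of the rack, hook pointing down, the way it lay before; leave the hatch open.

Things in the scene. Friction and masses are not known exactly. Their poses are not given: they have to be found in the camera images.
- pole: The hook pole: wooden handle 22 x 22 x 220 mm, thin rod, at its end an 8 mm hook finger at right angles, pointing down. Its neighbours end in a paddle and a ball. Origin: middle of the finger; x along the pole from handle to hook, z up. Finger tip 25 mm below the origin, pole axis 25 mm above. Grip the handle across y at its middle: x = -240, z = +25 mm (free for 60 mm each way). 0.15 kg.
- ring (a point): Centre of the steel ring on the hatch's front: hole 44 mm, bar 6 mm thick, 38 mm off the face, 15 mm under the hatch's top edge. It turns with the hatch; when shut it lies level: x points into the cabinet (the hatch opens to -x), y along the hinge, z up (ring's axis). Hinge line (hatch's lower edge) at x = +48, z = -190 mm in this frame, 45 mm above the table.
- hatch (a joint): Opening angle in rad of the hatch (clear panel in a wooden frame, 266 mm wide, 205 mm high, hinged along its lower edge): 0 shut and upright, growing as its top comes forward and down, stop at 0.85. Starts shut or slightly ajar. The stiff hinge holds it where it is left; 2 to 3 N at the ring moves it.
- rack: Fixed pole rack, base 190 x 300 mm; origin middle of its underside, on the table. Two rails along y at x = -80 and +80 mm, 22 mm thick, flat tops 60 mm up. Pins 8 mm thick, 22 mm high at y = -135, -45, 45, 135 mm make three bays, one pole in each, laid along x with the hook to +x, handle's middle near x = 0, its axis 71 mm above the table.

How it is judged:
By the outcome, as a careful person would: the job done as asked, in the order asked, and still so for the second after the job is handed in, with the robot touching nothing.
It also fails if it takes over 51 s, if anything falls off the work surface, if the arm or the gripper's body presses on something with over 40 N, if the wrist force passes 120 N, or if a joint passes its speed limit or range.

## Working session

There is one attempt and no reset: what is moved stays moved. The work goes in short steps, Python scripts to look and compute and a tool call to move; the robot and the scene stay as the last step left them, time stands still between calls to the robot, and variables do not carry over. Pictures are saved under pics/ and viewed, and the job is handed in when it is done.

Besides the shell and the picture viewer there is one more tool, called after "Emit:" as a command line: name --argument value ..., lists and objects as JSON in quotes. move_arm: Moves the arm, as the interface text tells. Its arguments: {"type":"object","properties":{"targets":{"type":"array"}},"required":["targets"]}

```bash
mkdir -p pics
python3 - <<'E'
from bench import bot
import cv2,numpy as np
print(bot.state())
for n in("side","top","wrist"):
    im,d=bot.read_camera(n); cv2.imwrite(f"pics/{n}0.png",im[:,:,::-1]); np.save(f"pics/{n}0.npy",d); np.save(f"pics/{n}0im.npy",im)
    p=bot.camera_params(n); print(n,{k:np.round(v,4).tolist() for k,v in p.items()})
E
```

```text
{'time': 0.0, 'q': array([-1.42081477,  0.38386677,  0.04384824,  1.59961112, -0.01789051,
        1.16117775, -0.04989733]), 'joint_vel': array([-0.00025275,  0.00132664,  0.00053335, -0.00039385, -0.00024721,
        0.0007098 , -0.00029909]), 'tau': array([-1.77321836e-04, -4.33470082e+01,  1.02438346e+00, -2.49511725e+01,
        1.05424601e-02,  1.13645344e-02, -8.98620186e-06]), 'eef_pos': array([0.15918615, 0.62915043, 0.20454974]), 'tool_rot': array([ 1.23538076e-01,  9.92338935e-01, -1.33241580e-03, -8.58051046e-05]), 'contact_force': array([-0.14443205,  0.46794976,  0.2647721 ]), 'ft_torque': array([-0.0129201 , -0.02389115, -0.00478303]), 'opening': 0.08548965091524686}
side {'mtx': [[450.9752, 0.0, 283.9712], [0.0, 450.9752, 210.7869], [0.0, 0.0, 1.0]], 'T': [[0.8837, -0.2968, 0.362, 0.1914], [-0.4676, -0.5241, 0.7118, -0.5667], [-0.0215, -0.7982, -0.602, 0.6952], [0.0, 0.0, 0.0, 1.0]]}
top {'mtx': [[539.918, 0.0, 289.8173], [0.0, 539.918, 215.2457], [0.0, 0.0, 1.0]], 'T': [[0.0248, -0.9828, 0.1828, 0.358], [-0.9996, -0.026, -0.0046, 0.0994], [0.0093, -0.1826, -0.9831, 1.1775], [0.0, 0.0, 0.0, 1.0]]}
wrist {'mtx': [[324.2675, 0.0, 273.7547], [0.0, 324.2675, 210.9458], [0.0, 0.0, 1.0]], 'mount': [[-0.0012, -0.9465, -0.3226, 0.0829], [1.0, -0.0012, -0.0001, -0.0001], [-0.0003, -0.3226, 0.9465, -0.1686], [0.0, 0.0, 0.0, 1.0]]}
```

View pics/side0.png

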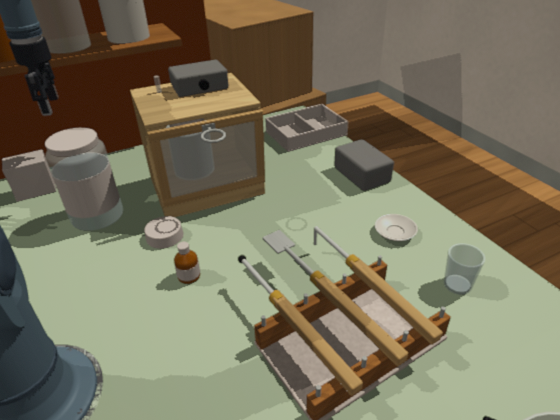

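View pics/top0.png

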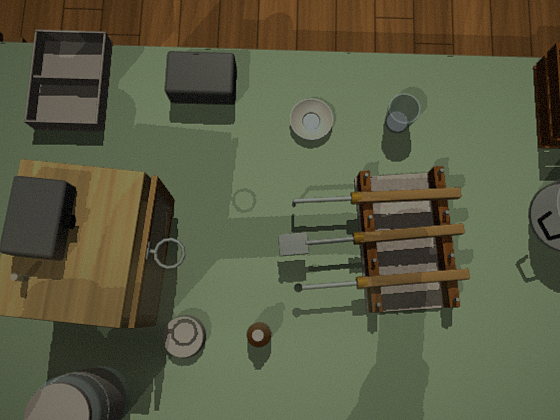

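View pics/wrist0.png

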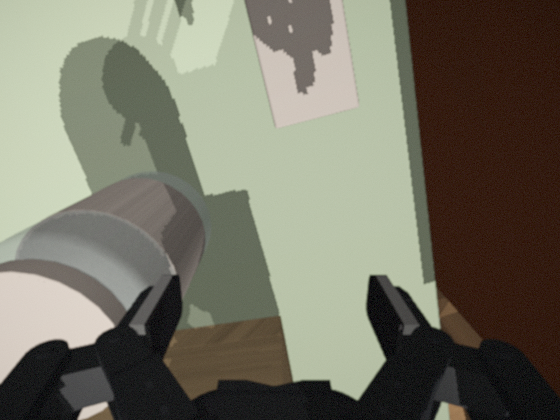

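```bash
cat > h.py <<'E'
import numpy as np,cv2
from bench import bot
def ray(n,u,v):
    p=bot.camera_params(n);T=p["T"];d=T[:3,:3]@np.linalg.inv(p["mtx"])@[u,v,1.];return T[:3,3],d
def onz(n,u,v,z):
    o,d=ray(n,u,v);return o+d*(z-o[2])/d[2]
def tri(a,b):
    (o1,d1),(o2,d2)=ray(*a),ray(*b)
    s=np.linalg.lstsq(np.c_[d1,-d2],o2-o1,rcond=None)[0]
    p,q=o1+d1*s[0],o2+d2*s[1];return (p+q)/2,np.linalg.norm(p-q)
E
python3 - <<'E'
import cv2,numpy as np
for n,(x,y,w,h),k in (("top",(110,160,110,180),4),("top",(270,160,220,170),3.5),("side",(120,70,150,150),4),("side",(220,210,250,200),3.2)):
    im=np.load(f"pics/{n}0im.npy")[y:y+h,x:x+w,::-1]
    s=min(k,800/w,600/h); cv2.imwrite(f"pics/c_{n}_{x}.png",cv2.resize(im,None,fx=s,fy=s,interpolation=cv2.INTER_CUBIC)); print(n,x,s)
E
```

```text
top 110 3.3333333333333335
top 270 3.5
side 120 4
side 220 3.0
```

Run:
```python
from h import *
im=np.load("pics/top0im.npy");D=np.load("pics/top0.npy")
def pt(n,u,v,D):
    o,d=ray(n,u,v);return o+d*D[v,u]
hsv=cv2.cvtColor(im,cv2.COLOR_RGB2HSV)
m=cv2.inRange(hsv,(10,120,90),(25,255,255)); m[:, :340]=0;m[:160]=0;m[320:]=0; m[:,500:]=0
cs,_=cv2.findContours(m,cv2.RETR_EXTERNAL,cv2.CHAIN_APPROX_NONE)
for c in cs:
    if cv2.contourArea(c)>200:
        r=cv2.minAreaRect(c); b=cv2.boxPoints(r); print(r); 
        print(np.round([onz("top",*p,0.082) for p in b],4).tolist())
for u,v in((400,196),(440,194),(320,201),(240,120)): print(u,v,np.round(pt("top",u,v,D),4))
```

```text
((413.0025329589844, 277.5355224609375), (10.47331714630127, 111.92911529541016), 85.91438293457031)
[[0.4396, -0.0444, 0.082], [0.4616, -0.2715, 0.082], [0.4404, -0.2723, 0.082], [0.4187, -0.0459, 0.082]]
((408.54119873046875, 231.96299743652344), (10.115669250488281, 109.54585266113281), 84.92039489746094)
[[0.5306, -0.0375, 0.082], [0.5568, -0.2629, 0.082], [0.5358, -0.2641, 0.082], [0.5098, -0.0394, 0.082]]
((405.6165771484375, 193.94683837890625), (9.655725479125977, 108.9241943359375), 87.27368927001953)
[[0.6149, -0.0319, 0.082], [0.6321, -0.2595, 0.082], [0.6115, -0.2598, 0.082], [0.5944, -0.0329, 0.082]]
400 196 [ 0.6096 -0.1351  0.0769]
440 194 [ 0.6149 -0.2175  0.0824]
320 201 [0.5945 0.0321 0.0767]
240 120 [ 0.7962  0.2136 -0.0012]
```

View pics/c_top_110.png

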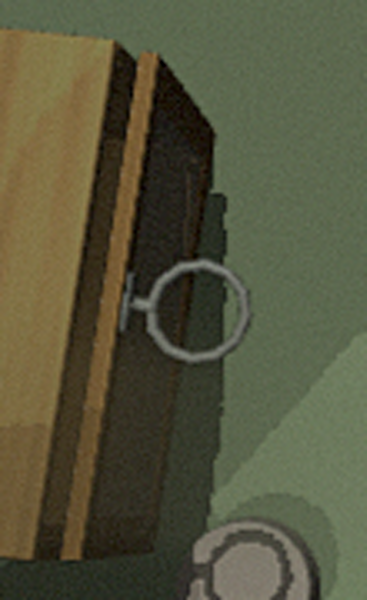

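View pics/c_top_270.png

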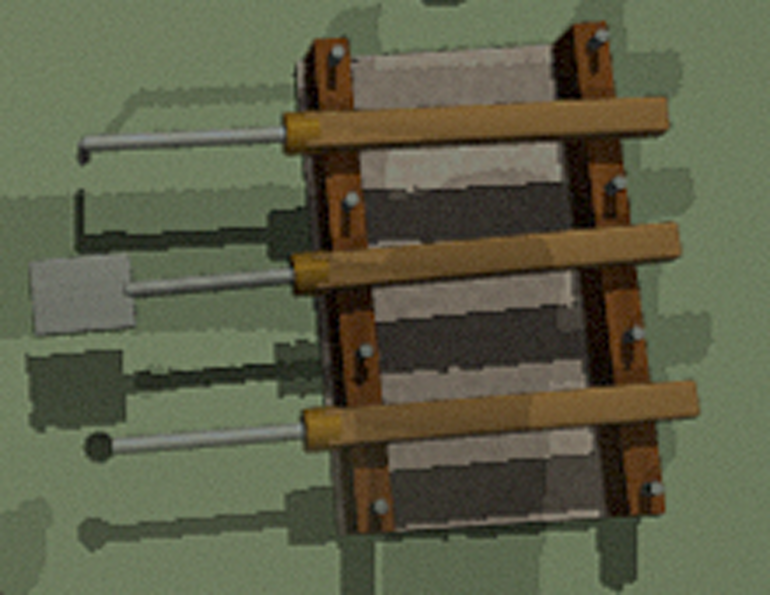

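View pics/c_side_120.png

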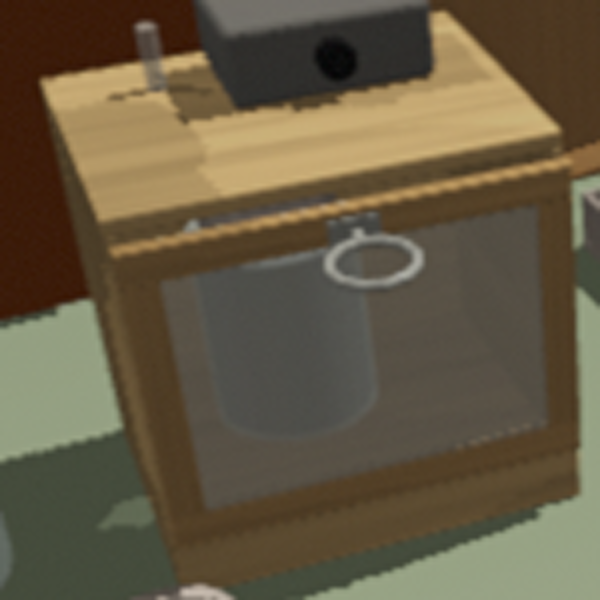

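View pics/c_side_220.png

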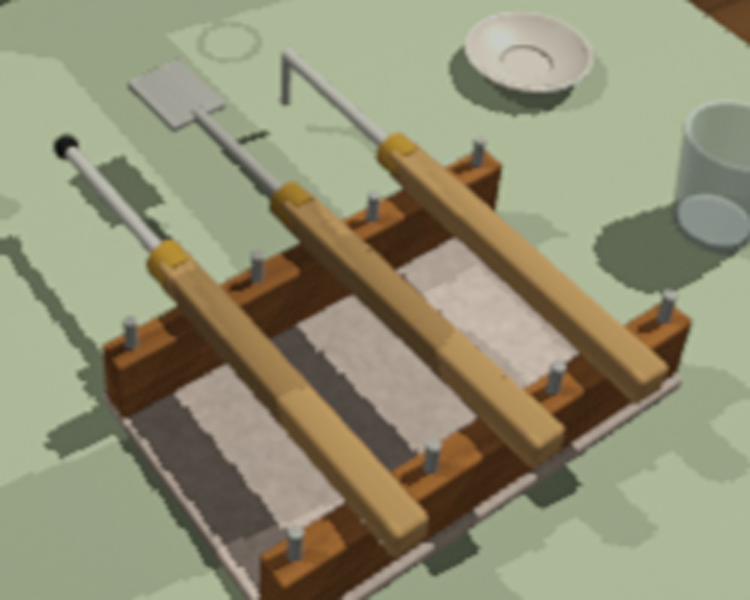

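Run:
```python
from h import *
def c(n,x,y,s,u,v): return (n,x+u/s,y+v/s)
R,e=tri(c("top",110,160,10/3,198,311),c("side",120,70,4,374,260)); print("ring",R.round(4),e)
print("ring@.235",onz(*c("top",110,160,10/3,198,311),.235).round(4))
print("ring left/right/front/back", [onz(*c("top",110,160,10/3,*p),.235).round(4).tolist() for p in((198,260),(198,362),(149,305),(249,313))])
# hook corner
print("hook corner",onz(*c("top",270,160,3.5,82,144),.071).round(4), tri(c("top",270,160,3.5,82,144),c("side",220,210,3,287,56)))
print("fingertip", tri(c("top",270,160,3.5,84,157),c("side",220,210,3,286,102)))
# pins tops z=.082
for p in((338,50),(602,36),(351,200),(619,184),(365,351),(637,333),(380,507),(655,488)): print("pin",onz(*c("top",270,160,3.5,*p),.082).round(4))
# ferrule/handle ends
print("handle ends",onz(*c("top",270,160,3.5,286,132),.078).round(4),onz(*c("top",270,160,3.5,668,113),.082).round(4))
# hatch top edge (z=.25)
for p in((150,55),(75,555),(158,55),(83,555)): print("hatch top",onz(*c("top",110,160,10/3,*p),.25).round(4))
for p in((115,43),(37,555)): print("cab top front",onz(*c("top",110,160,10/3,*p),.25).round(4))
# side views of hatch ends
print(tri(c("top",110,160,10/3,83,555),c("side",120,70,4,115,253)),tri(c("top",110,160,10/3,158,55),c("side",120,70,4,572,160)))
print("cab",tri(c("top",110,160,10/3,37,555),c("side",120,70,4,105,220)),tri(c("top",110,160,10/3,115,43),c("side",120,70,4,560,130)))
# hatch bottom corners side at
for p in ((180,545),(578,450)): print("hinge z.045",onz(*c("side",120,70,4,*p),.045).round(4))
```

```text
ring [0.4623 0.3039 0.2322] 0.004164672461414829
ring@.235 [0.46   0.3038 0.235 ]
ring left/right/front/back [[0.4869, 0.3056, 0.235], [0.4333, 0.3021, 0.235], [0.4625, 0.3297, 0.235], [0.4596, 0.2771, 0.235]]
hook corner [0.5939 0.0874 0.071 ] (array([0.59759397, 0.08633398, 0.06541258]), np.float64(0.005194826296275868))
fingertip (array([0.59777037, 0.08474889, 0.02211475]), np.float64(0.0035062740328291784))
pin [ 0.6532 -0.0644  0.082 ]
pin [ 0.6662 -0.2231  0.082 ]
pin [ 0.5621 -0.072   0.082 ]
pin [ 0.5759 -0.2308  0.082 ]
pin [ 0.473  -0.0799  0.082 ]
pin [ 0.4876 -0.2388  0.082 ]
pin [ 0.3837 -0.0882  0.082 ]
pin [ 0.3984 -0.2465  0.082 ]
handle ends [ 0.603  -0.0339  0.078 ] [ 0.6198 -0.2613  0.082 ]
hatch top [0.5937 0.3349 0.25  ]
hatch top [0.3336 0.3543 0.25  ]
hatch top [0.5938 0.3306 0.25  ]
hatch top [0.3337 0.3503 0.25  ]
cab top front [0.5998 0.3538 0.25  ]
cab top front [0.3331 0.3734 0.25  ]
(array([0.33457207, 0.35026799, 0.24932331]), np.float64(0.0018724041526921506)) (array([0.59651495, 0.32979485, 0.24993144]), np.float64(0.005527633439123169))
cab (array([0.33528765, 0.36994539, 0.26019192]), np.float64(0.0038954480412292805)) (array([0.59946313, 0.35028706, 0.26024146]), np.float64(0.004899181043441144))
hinge z.045 [0.3371 0.3622 0.045 ]
hinge z.045 [0.5955 0.3359 0.045 ]
```

Emit:
move_arm --targets '[[[0, 0, -1], [0, 0, 0], 0], [[0, 0, -1], [0, 0, 0], 0], [[0, 0, -1], [0, 0, 0], 0], [[0, 0, -1], [0, 0, 0.9], 0], [[0, 0, -0.5], [0, 0, 1], 0], [[0, 0, -0.5], [0, 0, 1], 0], [[0, 0, -0.5], [0, 0, 1], 0], [[0, 0, -0.5], [0, 0, 1], 0]]'

```text
time: 0.82
eef_pos: [0.1593, 0.6298, 0.3863]
tool_rot: [0.374, 0.928, -0.0, 0.0]
contact_force: [0.3, -0.3, 0.1]
opening: 0.0851
```

Emit:
move_arm --targets '[[[0, 0, 0], [0, 0, 1], 0], [[0, 0, 0], [0, 0, 1], 0], [[0, 0, 0], [0, 0, 1], 0], [[0, 0, 0], [0, 0, 1], 0], [[0, 0, 0], [0, 0, 1], 0], [[0, 0, 0], [0, 0, 1], 0], [[0, 0, 0], [0, 0, 1], 0]]'

```text
time: 1.4
eef_pos: [0.1593, 0.6298, 0.3853]
tool_rot: [0.681, 0.732, -0.001, 0.0]
contact_force: [-0.0, -0.3, -0.0]
opening: 0.0853
```

Emit:
move_arm --targets '[[[-1, 0.48, 0], [0, 0, 0], 0], [[-1, 0.48, 0], [0, 0, 0], 0], [[-1, 0.48, 0], [0, 0, 0], 0], [[-1, 0.48, 0], [0, 0, 0], 0], [[-1, 0.48, 0], [0, 0, 0], 0], [[-1, 0.48, 0], [0, 0, 0], 0], [[-1, 0.48, 0], [0, 0, 0], 0], [[-1, 0.48, 0], [0, 0, 0], 0]]'

```text
time: 2.07
eef_pos: [0.2932, 0.3979, 0.3856]
tool_rot: [0.679, 0.734, -0.0, -0.0]
contact_force: [0.7, 0.9, -0.2]
opening: 0.0856
```

Emit:
move_arm --targets '[[[-1, 0.48, 0], [0, 0, 0], 0], [[-1, 0.48, 0], [0, 0, 0], 0], [[-1, 0.48, 0], [0, 0, 0], 0], [[-1, 0.48, 0], [0, 0, 0], 0], [[-1, 0.48, 0], [0, 0, 0], 0], [[-1, 0.48, 0], [0, 0, 0], 0], [[-1, 0.48, 0], [0, 0, 0], 0], [[-1, 0.48, 0], [0, 0, 0], 0]]'

```text
time: 2.73
eef_pos: [0.4263, 0.1674, 0.3857]
tool_rot: [0.679, 0.734, 0.0, -0.0]
contact_force: [0.3, 0.2, -0.5]
opening: 0.0854
```

Emit:
move_arm --targets '[[[-1, 0.48, 0.3], [0, 0, 0], 0], [[-1, 0.48, 0.5], [0, 0, 0], 0], [[-1, 0.48, 0.5], [0, 0, 0], 0], [[-1, 0.48, 0.5], [0, 0, 0], 0], [[-1, 0.48, 0.5], [0, 0, 0], 0], [[-0.8, 0.48, 0.5], [0, 0, 0], 0], [[-0.5, 0.3, 0.5], [0, 0, 0], 0], [[0, 0, 0], [0, 0, 0], 0]]'

```text
time: 3.4
eef_pos: [0.5344, -0.0168, 0.284]
tool_rot: [0.682, 0.731, -0.003, 0.0]
contact_force: [-1.0, 0.2, -0.1]
opening: 0.0853
```

```bash
cat > snap.py <<'E'
import sys
from h import *
s=bot.state(); print({k:np.round(s[k],4).tolist() for k in("time","eef_pos","tool_rot","q","contact_force","ft_torque","opening")})
for a in sys.argv[2:]:
    im,d=bot.read_camera(a); cv2.imwrite(f"pics/{a}{sys.argv[1]}.png",im[:,:,::-1]); np.save(f"pics/{a}{sys.argv[1]}.npy",d); np.save(f"pics/{a}{sys.argv[1]}im.npy",im)
E
python3 snap.py 1 wrist
```

```text
{'time': 3.4, 'eef_pos': [0.5344, -0.0168, 0.284], 'tool_rot': [0.6822, 0.7311, -0.0033, 0.0], 'q': [-0.9321, 0.1348, 0.9739, 1.8113, -0.1117, 1.2604, 0.1414], 'contact_force': [-1.0146, 0.2445, -0.1228], 'ft_torque': [-0.0299, 0.0169, 0.0407], 'opening': 0.0853}
```

View pics/wrist1.png

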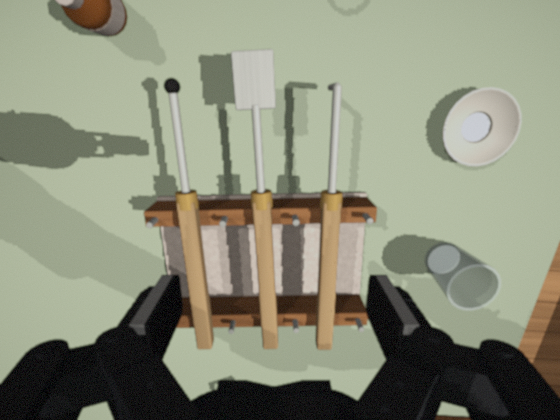

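```bash
cat >> h.py <<'E'
from scipy.spatial.transform import Rotation as Ro
def wonz(u,v,z,pos,q):
    p=bot.camera_params("wrist");M=p["mount"];R=Ro.from_quat(q).as_matrix()
    d=R@M[:3,:3]@np.linalg.inv(p["mtx"])@[u,v,1.];o=pos+R@M[:3,3];return o+d*(z-o[2])/d[2]
E
python3 - <<'E'
from h import *
s=bot.state();im=np.load("pics/wrist1im.npy")
hsv=cv2.cvtColor(im,cv2.COLOR_RGB2HSV)
m=cv2.inRange(hsv,(10,100,120),(25,255,255)); m[:,:305]=0;m[:190]=0;m[:,350:]=0;m[352:]=0
for r in (205,225,250,270,290,310,330,345):
    c=np.where(m[r])[0]; print(r,c.min(),c.max(), [wonz(x,r,.082,s["eef_pos"],s["tool_rot"]).round(4)[:2].tolist() for x in (c.min(),c.max())])
for u,v,z in ((336,86,.071),(333,194,.078),(325,350,.082)):print(wonz(u,v,z,s["eef_pos"],s["tool_rot"]).round(4))
E
```

```text
205 323 341 [[0.5954, -0.0466], [0.617, -0.045]]
225 323 334 [[0.5985, -0.0722], [0.6119, -0.0713]]
250 321 331 [[0.6, -0.1061], [0.6126, -0.1052]]
270 321 334 [[0.6034, -0.1344], [0.6201, -0.1332]]
290 320 332 [[0.6055, -0.1641], [0.6213, -0.163]]
310 319 334 [[0.6078, -0.1952], [0.628, -0.1937]]
330 318 329 [[0.6102, -0.2279], [0.6254, -0.2267]]
345 318 330 [[0.6132, -0.2533], [0.63, -0.252]]
[0.5952 0.0878 0.071 ]
[ 0.6064 -0.0332  0.078 ]
[ 0.6241 -0.2613  0.082 ]
```

Emit:
move_arm --targets '[[[-0.8, 0.4, 0.3], [0, 0, -0.13], 0], [[-0.8, 0.4, 0.3], [0, 0, 0], 0], [[-0.8, 0.4, 0.3], [0, 0, 0], 0], [[-0.8, 0.4, 0.3], [0, 0, 0], 0], [[-0.8, 0.4, 0.3], [0, 0, 0], 0], [[-0.7, 0.36, 0.3], [0, 0, 0], 0], [[0, 0, 0.6], [0, 0, 0], 0], [[0, 0, 0], [0, 0, 0], 0]]'

```text
time: 4.12
eef_pos: [0.6169, -0.145, 0.2121]
tool_rot: [0.675, 0.738, -0.001, -0.003]
contact_force: [-0.3, 1.6, -0.7]
opening: 0.0853
```

```bash
python3 snap.py 2
```

```text
{'time': 4.1167, 'eef_pos': [0.6169, -0.145, 0.2121], 'tool_rot': [0.6745, 0.7382, -0.0013, -0.0026], 'q': [-0.5191, 0.481, 0.915, 1.6599, -0.4026, 1.2083, 0.5792], 'contact_force': [-0.3126, 1.6049, -0.6605], 'ft_torque': [0.0519, 0.0428, 0.0346], 'opening': 0.0853}
```

Emit:
move_arm --targets '[[[-0.27, -0.07, 0.8], [0, 0, 0], 0], [[0, 0, 0.8], [0, 0, 0], 0], [[0, 0, 0.8], [0, 0, 0], 0], [[0, 0, 0.8], [0, 0, 0], 0], [[0, 0, 0.8], [0, 0, 0], 0], [[0, 0, 0.7], [0, 0, 0], 0], [[0, 0, 0.6], [0, 0, 0], 0], [[0, 0, 0], [0, 0, 0], 0]]'

```text
time: 4.78
eef_pos: [0.6148, -0.1493, 0.0528]
tool_rot: [0.673, 0.74, -0.001, -0.004]
contact_force: [0.3, 0.6, 0.6]
opening: 0.0852
```

```bash
python3 snap.py 3 wrist
```

```text
{'time': 4.7833, 'eef_pos': [0.6148, -0.1493, 0.0528], 'tool_rot': [0.6728, 0.7398, -0.0007, -0.004], 'q': [-0.4117, 0.6583, 0.7825, 1.7736, -0.56, 0.9549, 0.7006], 'contact_force': [0.2824, 0.6331, 0.5605], 'ft_torque': [0.0046, 0.0742, -0.0129], 'opening': 0.0852}
```

View pics/wrist3.png

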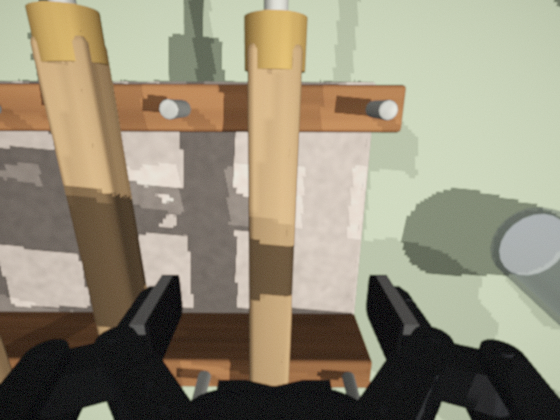

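Emit:
move_arm --targets '[[[0, 0, 0], [0, 0, 0], 0.5], [[0, 0, 0], [0, 0, 0], 0.8], [[0, 0, 0], [0, 0, 0], 1], [[0, 0, 0], [0, 0, 0], 1], [[0, 0, 0], [0, 0, 0], 1], [[0, 0, 0], [0, 0, 0], 1]]'

```text
time: 5.33
eef_pos: [0.6167, -0.155, 0.0572]
tool_rot: [0.675, 0.738, -0.0, -0.0]
contact_force: [0.0, 0.2, 1.3]
opening: 0.0125
```

```bash
python3 snap.py 4 wrist
```

```text
{'time': 5.3333, 'eef_pos': [0.6167, -0.155, 0.0572], 'tool_rot': [0.6745, 0.7382, -0.0002, -0.0004], 'q': [-0.4097, 0.6555, 0.7899, 1.7697, -0.5585, 0.9564, 0.7013], 'contact_force': [0.007, 0.183, 1.3434], 'ft_torque': [0.0088, -0.1413, 0.033], 'opening': 0.0125}
```

View pics/wrist4.png

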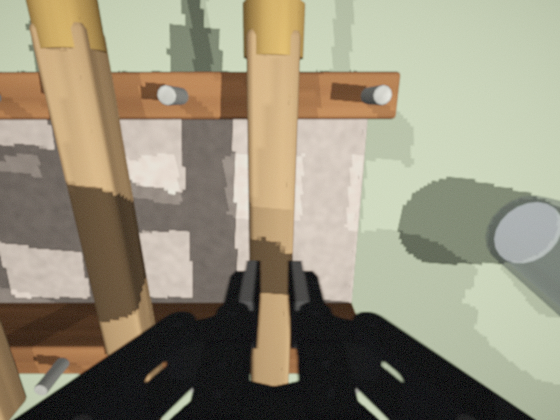

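Emit:
move_arm --targets '[[[0, 0, 0], [0, 0, 0], 1], [[0, 0, 0], [0, 0, 0], 1], [[0, 0, 0], [0, 0, 0], 1]]'

```text
time: 5.63
eef_pos: [0.6177, -0.155, 0.0569]
tool_rot: [0.675, 0.738, 0.0, 0.001]
contact_force: [-1.3, -0.2, 6.1]
opening: -0.0001
```

```bash
python3 snap.py 5 wrist side
python3 - <<'E'
import numpy as np,cv2
im=np.load("pics/side5im.npy")[180:400,230:470,::-1]
cv2.imwrite("pics/side5c.png",cv2.resize(im,None,fx=2.7,fy=2.7,interpolation=cv2.INTER_CUBIC))
E
```

```text
{'time': 5.6333, 'eef_pos': [0.6177, -0.155, 0.0569], 'tool_rot': [0.6746, 0.7382, 0.0002, 0.0006], 'q': [-0.4095, 0.6563, 0.7894, 1.7692, -0.5595, 0.954, 0.7014], 'contact_force': [-1.322, -0.2426, 6.0579], 'ft_torque': [-0.0566, 0.2972, -0.0072], 'opening': -0.0001}
```

View pics/side5c.png

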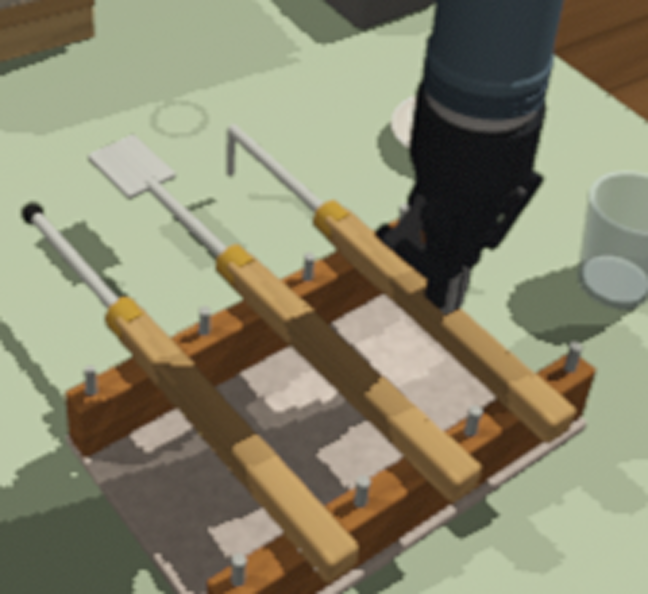

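View pics/wrist5.png

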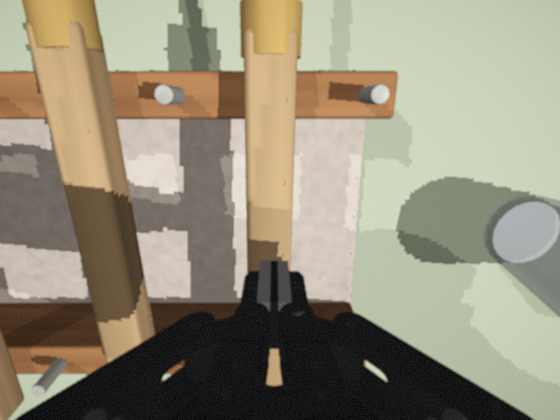

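Run:
```python
from h import *
p=bot.camera_params("wrist");M=p["mount"];K=p["mtx"]
for z in(0,-.019,-.03,.01):
    c=np.linalg.inv(M)@[0,0,z,1];u=K@c[:3]/c[2];print("tool z",z,u[:2].round(1),"depth",c[2].round(4))
R=Ro.from_quat
s=bot.state()
for n in(3,4,5):
    D=np.load(f"pics/wrist{n}.npy")
    print(n,[(v,float(D[v,272].round(4))) for v in (180,220,250,265,270,280,290,300,360,375)], D[290,180].round(4),D[300,372].round(4),D[280,250],D[280,297])
    # tool coords
    for u,v in((272,220),(272,265),(272,275),(272,285),(170,282),(380,282)):
        c=np.linalg.inv(K)@[u,v,1.]*D[v,u];t=M@np.r_[c,1];print(u,v,"tool",t[:3].round(4),"world z", (s["eef_pos"]+Ro.from_quat(s["tool_rot"]).apply(t[:3]))[2].round(4))
```

```text
tool z 0 [273.5 253.1] depth 0.1863
tool z -0.019 [273.5 269.4] depth 0.1683
tool z -0.03 [273.5 280.5] depth 0.1579
tool z 0.01 [273.5 245.7] depth 0.1958
3 [(180, 0.14169999957084656), (220, 0.14880000054836273), (250, 0.15150000154972076), (265, 0.1559000015258789), (270, 0.15700000524520874), (280, 0.1582999974489212), (290, 0.16050000488758087), (300, 0.16130000352859497), (360, 0.1738000065088272), (375, 0.17800000309944153)] 0.1491 0.1407 0.15860628 0.23900893
272 220 tool [ 0.0311 -0.0006 -0.0291] world z 0.086
272 265 tool [ 0.0081 -0.0007 -0.0293] world z 0.0863
272 275 tool [ 0.0031 -0.0007 -0.0301] world z 0.087
272 285 tool [-0.0026 -0.0007 -0.0298] world z 0.0868
170 282 tool [ 0.0112 -0.0433 -0.0497] world z 0.1066
380 282 tool [ 0.0111  0.0446 -0.0498] world z 0.1068
4 [(180, 0.14669999480247498), (220, 0.1518000066280365), (250, 0.15889999270439148), (265, 0.16060000658035278), (270, 0.1615000069141388), (280, 0.1624000072479248), (290, 0.16529999673366547), (300, 0.1662999987602234), (360, 0.17890000343322754), (375, 0.18230000138282776)] 0.2487 0.2633 0.13690665 0.
[... 268 characters left out ...]
 z 0.0108
380 282 tool [-0.0536  0.0845  0.057 ] world z 0.0
5 [(180, 0.1460999995470047), (220, 0.1534000039100647), (250, 0.15800000727176666), (265, 0.15080000460147858), (270, 0.14569999277591705), (280, 0.13689999282360077), (290, 0.12960000336170197), (300, 0.12290000170469284), (360, 0.17949999868869781), (375, 0.1817999929189682)] 0.2473 0.2626 0.14445955 0.14499496
272 220 tool [ 0.0295 -0.0007 -0.0247] world z 0.0816
272 265 tool [ 0.0106 -0.0007 -0.0339] world z 0.0909
272 275 tool [ 0.0113 -0.0006 -0.0443] world z 0.1012
272 285 tool [ 0.0108 -0.0006 -0.0516] world z 0.1085
170 282 tool [-0.0471 -0.0785  0.0467] world z 0.0101
380 282 tool [-0.0528  0.084   0.0557] world z 0.0013
```

Run:
```python
from h import *
p=bot.camera_params("wrist");M=p["mount"];K=p["mtx"]
for n,cols in((3,(160,168,176,374,382)),(4,(244,250,255,295,300)),(5,(266,270,276,282))):
    D=np.load(f"pics/wrist{n}.npy")
    for u in cols:
        out=[]
        for v in range(254,296,3):
            t=M@np.r_[np.linalg.inv(K)@[u,v,1.]*D[v,u],1];out.append((v,round(t[0]*1000),round(t[2]*1000)))
        print(n,u,out)
```

```text
3 160 [(254, -22, 44), (257, -24, 42), (260, -27, 43), (263, -29, 43), (266, -31, 43), (269, -34, 44), (272, -37, 44), (275, -39, 43), (278, 11, -47), (281, 11, -49), (284, 11, -52), (287, 11, -53), (290, 11, -55), (293, 11, -58)]
3 168 [(254, -22, 43), (257, -24, 43), (260, -26, 42), (263, -29, 43), (266, -32, 43), (269, -34, 42), (272, -36, 43), (275, 11, -43), (278, 11, -46), (281, 11, -48), (284, 11, -51), (287, 11, -54), (290, 11, -55), (293, 9, -55)]
3 176 [(254, -22, 43), (257, -24, 42), (260, -26, 42), (263, -28, 41), (266, -31, 42), (269, -33, 42), (272, -36, 43), (275, 11, -43), (278, 10, -44), (281, 8, -43), (284, 7, -45), (287, 6, -45), (290, 4, -45), (293, 3, -46)]
3 374 [(254, -27, 53), (257, -29, 52), (260, -31, 52), (263, -34, 52), (266, -36, 52), (269, -39, 52), (272, -42, 52), (275, 11, -44), (278, 11, -47), (281, 11, -48), (284, 9, -48), (287, 8, -48), (290, 7, -50), (293, 5, -48)]
3 382 [(254, -26, 51), (257, -29, 52), (260, -31, 52), (263, -34, 53), (266, -37, 52), (269, -39, 51), (272, -41, 50), (275, 11, -45), (278, 11, -47), (281, 10, -48), (284, 10, -50), (28
[... 1421 characters left out ...]
, -58)]
5 270 [(254, 13, -27), (257, 10, -25), (260, 11, -29), (263, 11, -33), (266, 11, -35), (269, 11, -38), (272, 11, -42), (275, 11, -44), (278, 10, -45), (281, 11, -48), (284, 11, -51), (287, 11, -53), (290, 10, -55), (293, 12, -59)]
5 276 [(254, 12, -26), (257, 11, -26), (260, 11, -30), (263, 11, -33), (266, 11, -36), (269, 11, -39), (272, 11, -42), (275, 11, -44), (278, 11, -46), (281, 12, -50), (284, 11, -51), (287, 12, -55), (290, 11, -56), (293, 10, -57)]
5 282 [(254, 12, -25), (257, 10, -25), (260, 11, -30), (263, 11, -33), (266, 11, -35), (269, 12, -40), (272, 12, -42), (275, 11, -44), (278, 11, -47), (281, 11, -49), (284, 11, -51), (287, 11, -53), (290, 10, -54), (293, 10, -57)]
```

Emit:
move_arm --targets '[[[0, 0, -0.3], [0, 0, 0], 0.7], [[0, 0, -0.2], [0, 0, 0], 0.3], [[0, 0, 0], [0, 0, 0], 0], [[0, 0, 0], [0, 0, 0], 0], [[0, 0, 0], [0, 0, 0], 0], [[0, 0, 0], [0, 0, 0], 0]]'

```text
time: 6.23
eef_pos: [0.6169, -0.154, 0.0705]
tool_rot: [0.674, 0.738, -0.0, -0.0]
contact_force: [-0.2, 0.0, 0.1]
opening: 0.0723
```

```bash
python3 snap.py 6 wrist
```

```text
{'time': 6.2333, 'eef_pos': [0.6169, -0.154, 0.0705], 'tool_rot': [0.6743, 0.7384, -0.0002, -0.0004], 'q': [-0.4206, 0.6386, 0.8028, 1.7643, -0.544, 0.9762, 0.6907], 'contact_force': [-0.1782, 0.0303, 0.0997], 'ft_torque': [0.0382, 0.06, 0.0664], 'opening': 0.0723}
```

View pics/wrist6.png

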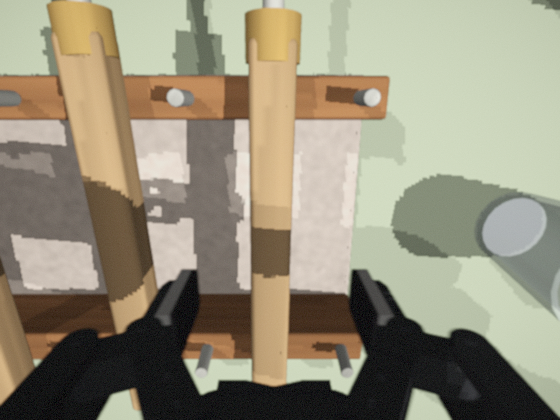

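Emit:
move_arm --targets '[[[0, 0, 0.5], [0, 0, 0], 0.2], [[0, 0, 0.5], [0, 0, 0], 0.2], [[0, 0, 0.35], [0, 0, 0], 0.2], [[0, 0, 0.2], [0, 0, 0], 0.2], [[0, 0, 0], [0, 0, 0], 0.2]]'

```text
time: 6.7
eef_pos: [0.6148, -0.1536, 0.0213]
tool_rot: [0.674, 0.738, -0.002, -0.002]
contact_force: [0.3, 0.7, 0.3]
opening: 0.0682
```

Emit:
move_arm --targets '[[[0, 0, 0], [0, 0, 0], 0.6], [[0, 0, 0], [0, 0, 0], 1], [[0, 0, 0], [0, 0, 0], 1], [[0, 0, 0], [0, 0, 0], 1], [[0, 0, 0], [0, 0, 0], 1], [[0, 0, 0], [0, 0, 0], 1], [[0, 0, 0], [0, 0, 0], 1]]'

```text
time: 7.28
eef_pos: [0.6179, -0.1548, 0.0254]
tool_rot: [0.674, 0.738, 0.0, 0.001]
contact_force: [-1.1, -0.1, 2.9]
opening: 0.0211
```

```bash
python3 snap.py 7 wrist
```

```text
{'time': 7.2833, 'eef_pos': [0.6179, -0.1548, 0.0254], 'tool_rot': [0.6745, 0.7383, 0.0004, 0.0008], 'q': [-0.3865, 0.6966, 0.7568, 1.7798, -0.5939, 0.9062, 0.7243], 'contact_force': [-1.0715, -0.1008, 2.9172], 'ft_torque': [-0.098, 0.0392, -0.0525], 'opening': 0.0211}
```

View pics/wrist7.png

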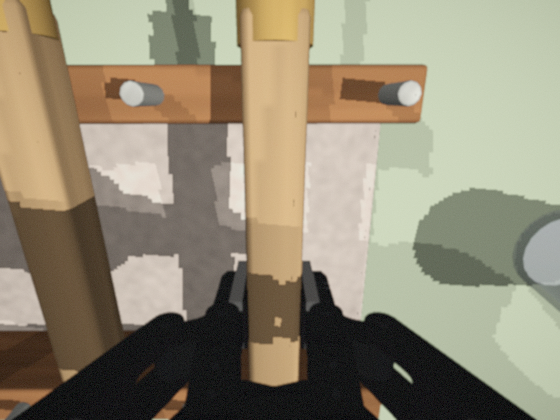

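Emit:
move_arm --targets '[[[0, 0, -0.3], [0, 0, 0], 1], [[0, 0, -0.6], [0, 0, 0], 1], [[0, 0, -0.8], [0, 0, 0], 1], [[0, 0, -0.8], [0, 0, 0.3], 1], [[0, 0, -0.8], [0, 0, 0.4], 1], [[0, 0, -0.8], [0, 0, 0.4], 1], [[0, 0, -0.8], [0, 0, 0.4], 1], [[0, 0, -0.8], [0, 0, 0], 1]]'

```text
time: 8.0
eef_pos: [0.6162, -0.1536, 0.1959]
tool_rot: [0.731, 0.683, -0.001, -0.001]
contact_force: [0.8, 0.9, -1.7]
opening: 0.0211
```

Emit:
move_arm --targets '[[[0.4, -0.4, -0.8], [0, 0, 0], 1], [[0.7, -0.7, -0.8], [0, 0, 0], 1], [[0.7, -0.8, -0.8], [0, 0, 0], 1], [[0.7, -0.8, -0.3], [0, 0, 0], 1], [[0.7, -0.8, 0], [0, 0, 0], 1], [[0.7, -0.8, 0], [0, 0, 0], 1], [[0.7, -0.8, 0], [0, 0, 0], 1], [[0.6, -0.6, 0], [0, 0, 0], 1]]'

```text
time: 8.67
eef_pos: [0.454, 0.0139, 0.2755]
tool_rot: [0.73, 0.684, -0.0, -0.002]
contact_force: [0.7, 1.2, -2.0]
opening: 0.021
```

Emit:
move_arm --targets '[[[0.4, -0.4, 0], [0, 0, 0], 1], [[0, 0, 0], [0, 0, 0], 1], [[0, 0, 0], [0, 0, 0], 1]]'

```text
time: 8.92
eef_pos: [0.4446, 0.026, 0.2759]
tool_rot: [0.729, 0.684, -0.0, -0.001]
contact_force: [-0.3, -0.5, -2.3]
opening: 0.0213
```

```bash
python3 snap.py 8 top side
```

```text
{'time': 8.9167, 'eef_pos': [0.4446, 0.026, 0.2759], 'tool_rot': [0.7293, 0.6842, -0.0001, -0.0008], 'q': [-1.1686, -0.2075, 0.9244, 2.0088, 0.172, 1.2642, -0.371], 'contact_force': [-0.2855, -0.4799, -2.267], 'ft_torque': [-0.1311, -0.0074, -0.07], 'opening': 0.0213}
```

View pics/top8.png

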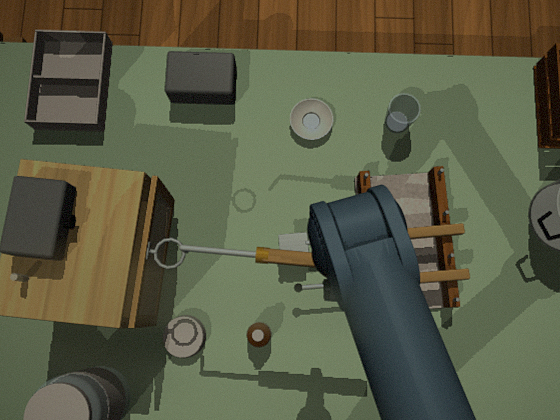

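View pics/side8.png

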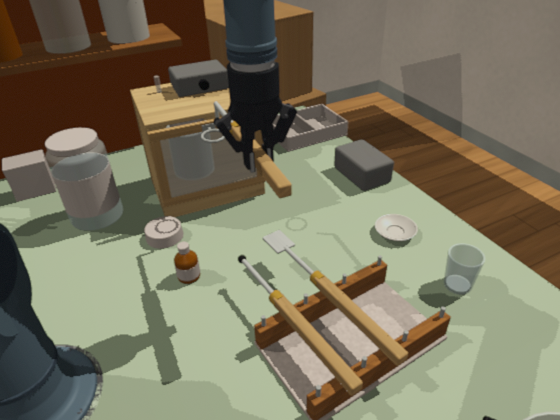

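Run:
```python
import numpy as np,cv2
a=np.load("pics/top8im.npy")[215:285,135:275,::-1];b=np.load("pics/side8im.npy")[90:170,190:290,::-1]
cv2.imwrite("pics/t8c.png",cv2.resize(a,None,fx=5,fy=5,interpolation=cv2.INTER_CUBIC))
cv2.imwrite("pics/s8c.png",cv2.resize(b,None,fx=6,fy=6,interpolation=cv2.INTER_CUBIC))
```

```text
(no output)
```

View pics/t8c.png

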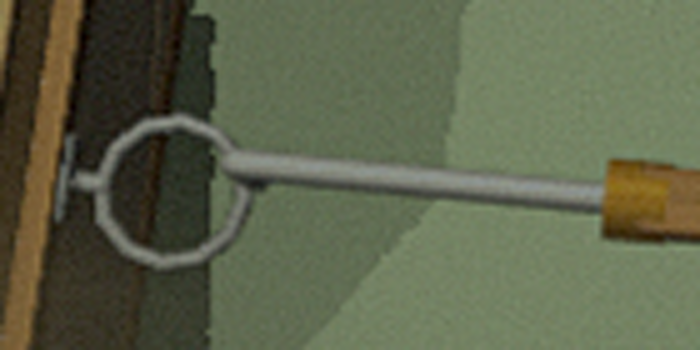

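View pics/s8c.png

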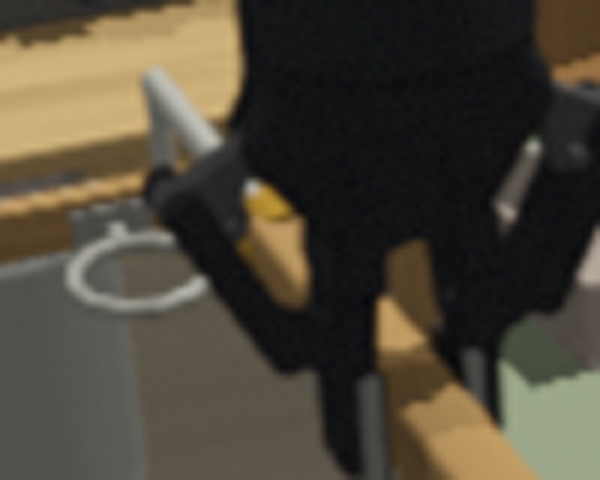

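Run:
```python
from h import *
s=bot.state()
t=lambda u,v:("top",135+u/5,215+v/5)
sd=lambda u,v:("side",190+u/6,90+v/6)
print("rod end tri",tri(t(228,162),sd(152,78)))
print("rod end @z.321",onz(*t(228,162),.321),"ferrule",onz(*t(605,198),.321))
print("ring tri",tri(t(172,190),sd(137,271)),onz(*t(172,190),.235))
```

```text
rod end tri (array([0.46292354, 0.26736799, 0.32077943]), np.float64(0.004878871387267204))
rod end @z.321 [0.46054856 0.26799975 0.321     ] ferrule [0.45214331 0.14758882 0.321     ]
ring tri (array([0.46187484, 0.30424901, 0.23191189]), np.float64(0.0021639083775984325)) [0.46049493 0.30386692 0.235     ]
```

Emit:
move_arm --targets '[[[0.4, 0, 0], [0, 0, 0], 1], [[0.6, -0.05, 0], [0, 0, 0], 1], [[0.3, 0, 0], [0, 0, 0], 1], [[0, 0, 0.3], [0, 0, 0], 1], [[0, 0, 0.3], [0, 0, 0], 1], [[0, 0, 0.3], [0, 0, 0], 1], [[0, 0, 0.1], [0, 0, 0], 1], [[0, 0, 0], [0, 0, 0], 1]]'

```text
time: 9.68
eef_pos: [0.4456, 0.0631, 0.2447]
tool_rot: [0.731, 0.683, -0.002, -0.0]
contact_force: [0.2, -0.0, -1.7]
opening: 0.0213
```

```bash
python3 snap.py 9 top
python3 - <<'E'
import numpy as np,cv2
a=np.load("pics/top9im.npy")[215:285,135:275,::-1]
cv2.imwrite("pics/t9c.png",cv2.resize(a,None,fx=5,fy=5,interpolation=cv2.INTER_CUBIC))
E
```

```text
{'time': 9.6833, 'eef_pos': [0.4456, 0.0631, 0.2447], 'tool_rot': [0.7309, 0.6825, -0.0018, -0.0004], 'q': [-1.2028, -0.1294, 0.9242, 2.0402, 0.1124, 1.1854, -0.3939], 'contact_force': [0.1752, -0.0392, -1.7138], 'ft_torque': [-0.082, -0.0011, 0.0234], 'opening': 0.0213}
```

View pics/t9c.png

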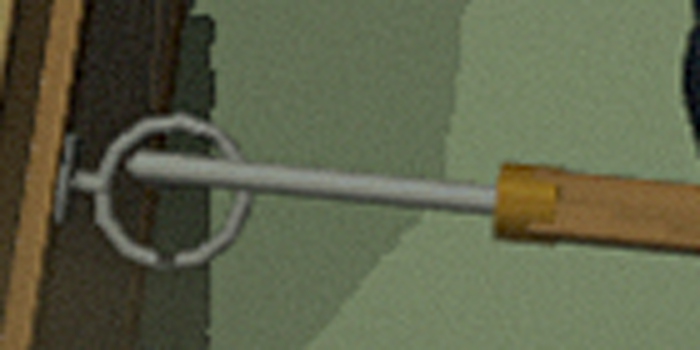

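Emit:
move_arm --targets '[[[0.05, -0.1, 0.3], [0, 0, 0], 1], [[0, 0, 0.3], [0, 0, 0], 1], [[0, 0, 0.3], [0, 0, 0], 1], [[0, 0, 0.3], [0, 0, 0], 1], [[0, 0, 0], [0, 0, 0], 1]]'

```text
time: 10.15
eef_pos: [0.4421, 0.0656, 0.2081]
tool_rot: [0.73, 0.683, -0.002, -0.0]
contact_force: [0.3, -0.1, -1.7]
opening: 0.0211
```

```bash
python3 snap.py 10 top side
python3 - <<'E'
import numpy as np,cv2
a=np.load("pics/top10im.npy")[215:285,135:255,::-1];b=np.load("pics/side10im.npy")[90:170,180:280,::-1]
a=cv2.resize(a,(600,350),interpolation=cv2.INTER_CUBIC);b=cv2.resize(b,None,fx=6,fy=6,interpolation=cv2.INTER_CUBIC)
cv2.imwrite("pics/t10c.png",a);cv2.imwrite("pics/s10c.png",b)
E
```

```text
{'time': 10.15, 'eef_pos': [0.4421, 0.0656, 0.2081], 'tool_rot': [0.7303, 0.6831, -0.0022, -0.0005], 'q': [-1.2079, -0.0753, 0.953, 2.0917, 0.0704, 1.0989, -0.3552], 'contact_force': [0.2909, -0.1265, -1.6819], 'ft_torque': [-0.0568, 0.059, -0.0202], 'opening': 0.0211}
```

View pics/t10c.png

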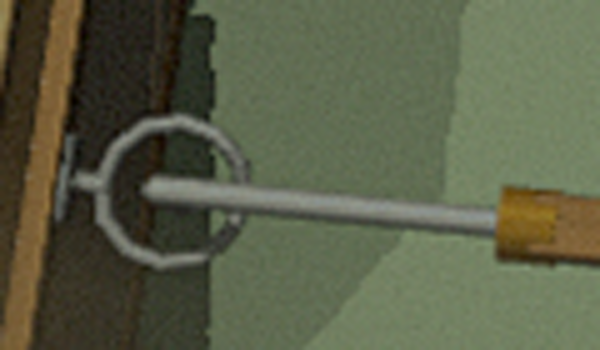

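View pics/s10c.png

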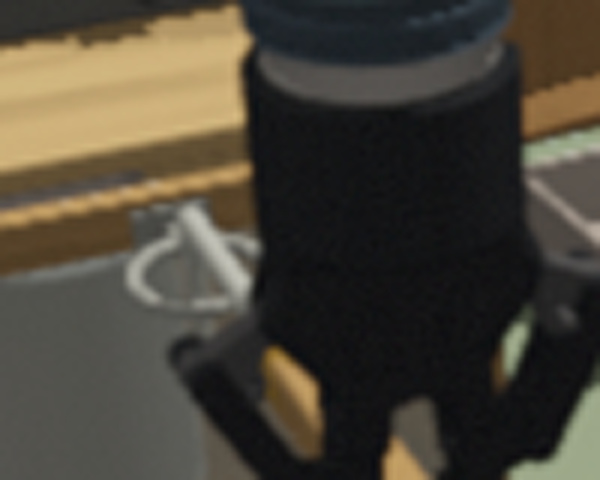

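Emit:
move_arm --targets '[[[-0.3, 0, 0], [0, 0, 0], 1], [[-0.3, 0, 0], [0, 0, 0], 1], [[-0.3, 0, 0.12], [0, 0, 0], 1], [[-0.35, 0, 0.18], [0, 0, 0], 1], [[-0.35, 0, 0.2], [0, 0, 0], 1], [[0, 0, 0], [0, 0, 0], 1]]'

```text
time: 10.75
eef_pos: [0.4395, 0.0151, 0.1943]
tool_rot: [0.732, 0.682, -0.001, -0.001]
contact_force: [-0.9, 0.1, -1.2]
opening: 0.0211
```

```bash
python3 snap.py 11 top side
python3 - <<'E'
import numpy as np,cv2
a=np.load("pics/top11im.npy")[195:305,105:285,::-1];b=np.load("pics/side11im.npy")[60:210,120:300,::-1]
a=cv2.resize(a,None,fx=4,fy=4,interpolation=cv2.INTER_CUBIC);b=cv2.resize(b,None,fx=4,fy=4,interpolation=cv2.INTER_CUBIC)
cv2.imwrite("pics/t11c.png",a);cv2.imwrite("pics/s11c.png",b)
E
```

```text
{'time': 10.75, 'eef_pos': [0.4395, 0.0151, 0.1943], 'tool_rot': [0.7317, 0.6816, -0.001, -0.0006], 'q': [-1.1636, -0.0894, 1.0174, 2.1248, 0.0871, 1.0678, -0.2612], 'contact_force': [-0.9267, 0.1136, -1.2096], 'ft_torque': [-0.1093, 0.0444, 0.0094], 'opening': 0.0211}
```

View pics/t11c.png

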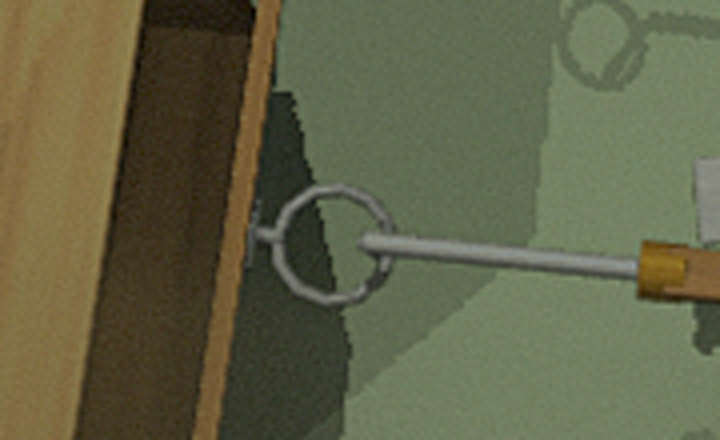

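View pics/s11c.png

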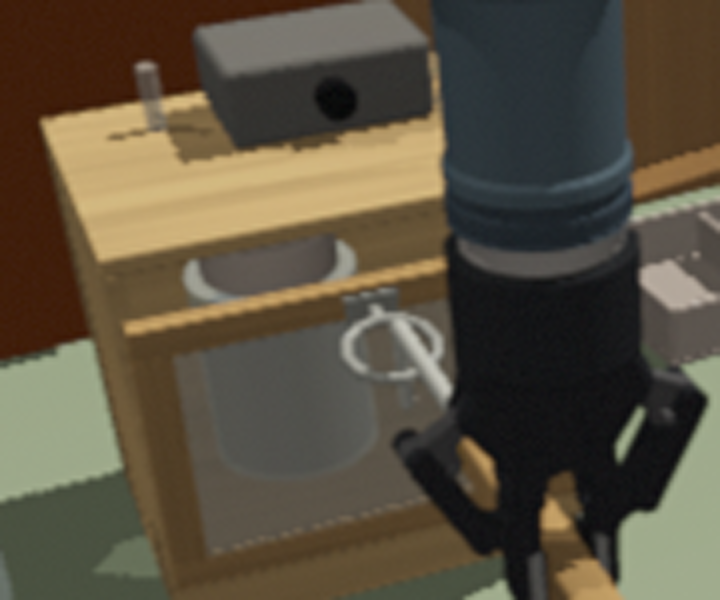

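Emit:
move_arm --targets '[[[-0.32, 0, 0.22], [0, 0, 0], 1], [[-0.32, 0, 0.24], [0, 0, 0], 1], [[-0.32, 0, 0.26], [0, 0, 0], 1], [[-0.29, 0, 0.28], [0, 0, 0], 1], [[-0.27, 0, 0.29], [0, 0, 0], 1], [[-0.26, 0, 0.3], [0, 0, 0], 1], [[0, 0, 0], [0, 0, 0], 1]]'

```text
time: 11.43
eef_pos: [0.436, -0.0359, 0.1467]
tool_rot: [0.731, 0.683, -0.002, -0.0]
contact_force: [-0.2, 0.9, -1.1]
opening: 0.0209
```

```bash
python3 snap.py 12 top side
python3 - <<'E'
import numpy as np,cv2
a=np.load("pics/top12im.npy")[195:305,105:285,::-1];b=np.load("pics/side12im.npy")[60:210,120:300,::-1]
a=cv2.resize(a,None,fx=4,fy=4,interpolation=cv2.INTER_CUBIC);b=cv2.resize(b,None,fx=4,fy=4,interpolation=cv2.INTER_CUBIC)
cv2.imwrite("pics/t12c.png",a);cv2.imwrite("pics/s12c.png",b)
E
```

```text
{'time': 11.4333, 'eef_pos': [0.436, -0.0359, 0.1467], 'tool_rot': [0.7307, 0.6827, -0.0016, -0.0003], 'q': [-1.1061, 0.0388, 1.1365, 2.1804, -0.0411, 0.9478, -0.0138], 'contact_force': [-0.1618, 0.9228, -1.0773], 'ft_torque': [0.0034, 0.119, 0.0498], 'opening': 0.0209}
```

View pics/t12c.png

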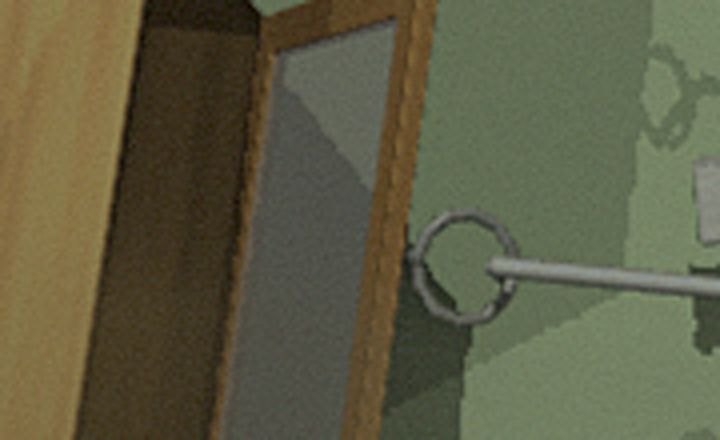

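View pics/s12c.png

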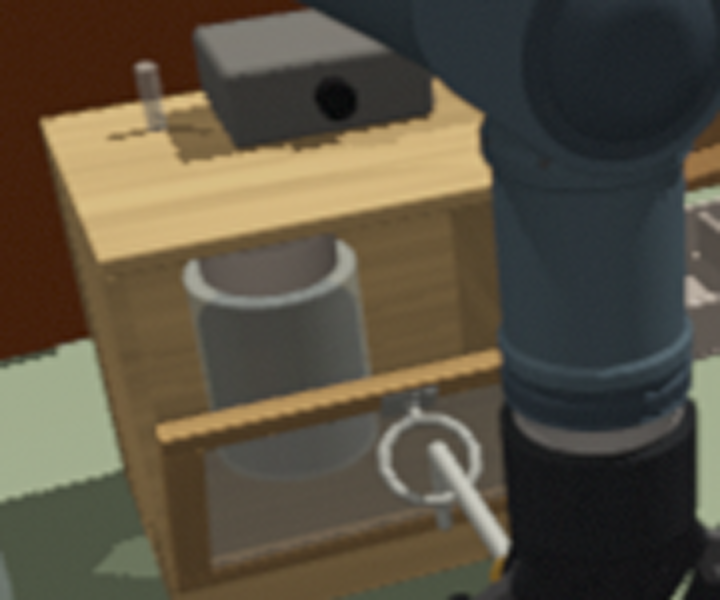

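Emit:
move_arm --targets '[[[-0.24, 0, 0.32], [0, 0, 0], 1], [[-0.22, 0, 0.33], [0, 0, 0], 1], [[-0.2, 0, 0.33], [0, 0, 0], 1], [[-0.16, 0, 0.32], [0, 0, 0], 1], [[-0.15, 0, 0.31], [0, 0, 0], 1], [[0, 0, 0], [0, 0, 0], 1]]'

```text
time: 12.03
eef_pos: [0.4348, -0.0631, 0.0988]
tool_rot: [0.73, 0.684, -0.001, -0.001]
contact_force: [0.4, 3.2, -3.0]
opening: 0.0214
```

```bash
python3 snap.py 13
```

```text
{'time': 12.0333, 'eef_pos': [0.4348, -0.0631, 0.0988], 'tool_rot': [0.7299, 0.6835, -0.0008, -0.0007], 'q': [-0.9481, 0.2138, 1.0969, 2.2156, -0.2546, 0.8457, 0.245], 'contact_force': [0.4386, 3.1862, -3.0127], 'ft_torque': [0.4157, -0.0065, -0.0263], 'opening': 0.0214}
```

Emit:
move_arm --targets '[[[-0.13, 0, 0.25], [0, 0, 0], 1], [[-0.12, 0, 0.15], [0, 0, 0], 1], [[-0.1, 0, 0.1], [0, 0, 0], 1], [[-0.1, 0, 0], [0, 0, 0], 1], [[0, 0, 0], [0, 0, 0], 1]]'

```text
time: 12.45
eef_pos: [0.4363, -0.0653, 0.0851]
tool_rot: [0.728, 0.685, 0.005, -0.006]
contact_force: [1.8, 21.0, -1.6]
opening: 0.0215
```

```bash
python3 snap.py 14 top side
python3 - <<'E'
import numpy as np,cv2
a=np.load("pics/top14im.npy")[195:305,105:285,::-1];b=np.load("pics/side14im.npy")[60:210,120:300,::-1]
a=cv2.resize(a,None,fx=4,fy=4,interpolation=cv2.INTER_CUBIC);b=cv2.resize(b,None,fx=4,fy=4,interpolation=cv2.INTER_CUBIC)
cv2.imwrite("pics/t14c.png",a);cv2.imwrite("pics/s14c.png",b)
E
```

```text
{'time': 12.45, 'eef_pos': [0.4363, -0.0653, 0.0851], 'tool_rot': [0.7284, 0.6851, 0.0054, -0.0062], 'q': [-0.8813, 0.2547, 1.0536, 2.2193, -0.3252, 0.8245, 0.3226], 'contact_force': [1.7852, 20.9539, -1.6212], 'ft_torque': [4.4864, -0.4322, -0.1905], 'opening': 0.0215}
```

View pics/t14c.png

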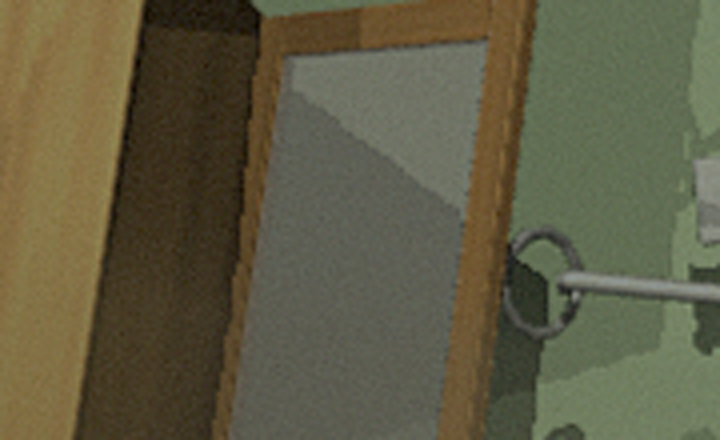

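View pics/s14c.png

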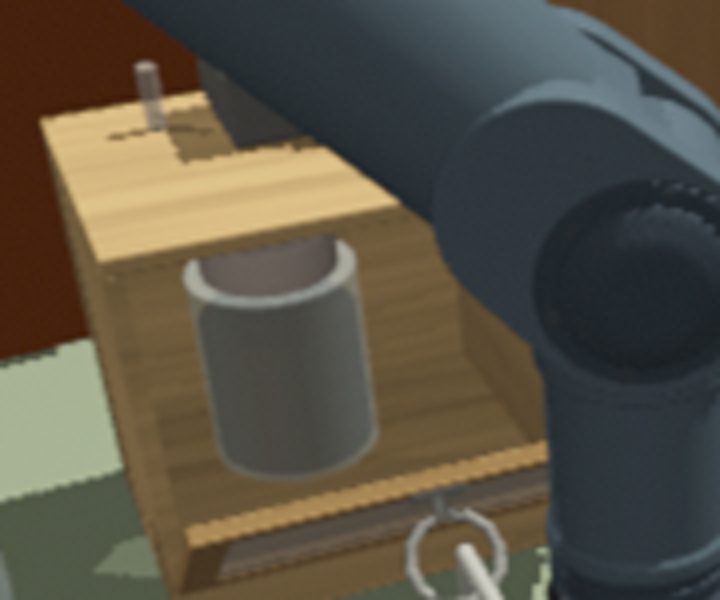

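Run:
```python
from h import *
for c in (506,510,514): print(onz("top",105+c/4,195+250/4,.173).round(4))
```

```text
[0.4618 0.2013 0.173 ]
[0.4619 0.1995 0.173 ]
[0.4619 0.1976 0.173 ]
```

Emit:
move_arm --targets '[[[0.15, 0, 0], [0, 0, 0], 1], [[0.15, 0, 0], [0, 0, 0], 1], [[0.15, 0, 0], [0, 0, 0], 1], [[0, 0, 0], [0, 0, 0], 1]]'

```text
time: 12.88
eef_pos: [0.4362, -0.0632, 0.0851]
tool_rot: [0.729, 0.684, 0.0, 0.0]
contact_force: [-0.5, -0.0, -1.5]
opening: 0.0211
```

```bash
python3 snap.py 15 top side
python3 - <<'E'
import numpy as np,cv2
a=np.load("pics/top15im.npy")[195:305,105:285,::-1];b=np.load("pics/side15im.npy")[150:260,180:320,::-1]
a=cv2.resize(a,None,fx=4,fy=4,interpolation=cv2.INTER_CUBIC);b=cv2.resize(b,None,fx=5,fy=5,interpolation=cv2.INTER_CUBIC)
cv2.imwrite("pics/t15c.png",a);cv2.imwrite("pics/s15c.png",b)
E
```

```text
{'time': 12.8833, 'eef_pos': [0.4362, -0.0632, 0.0851], 'tool_rot': [0.7295, 0.684, 0.0004, 0.0005], 'q': [-0.9109, 0.2521, 1.0659, 2.2239, -0.3045, 0.816, 0.2887], 'contact_force': [-0.4979, -0.0424, -1.4945], 'ft_torque': [-0.0027, -0.032, -0.0226], 'opening': 0.0211}
```

View pics/t15c.png

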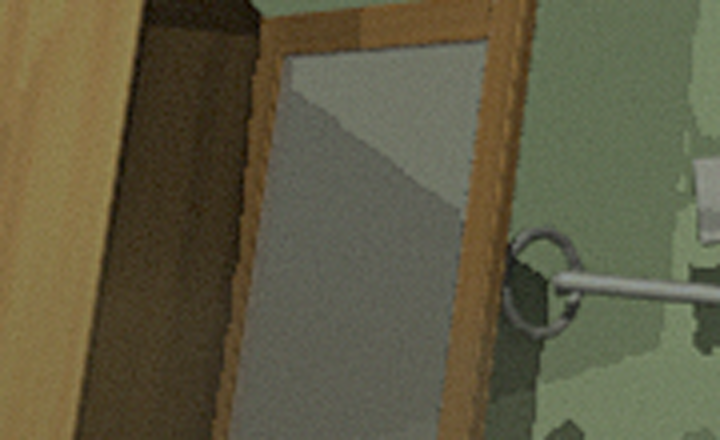

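View pics/s15c.png

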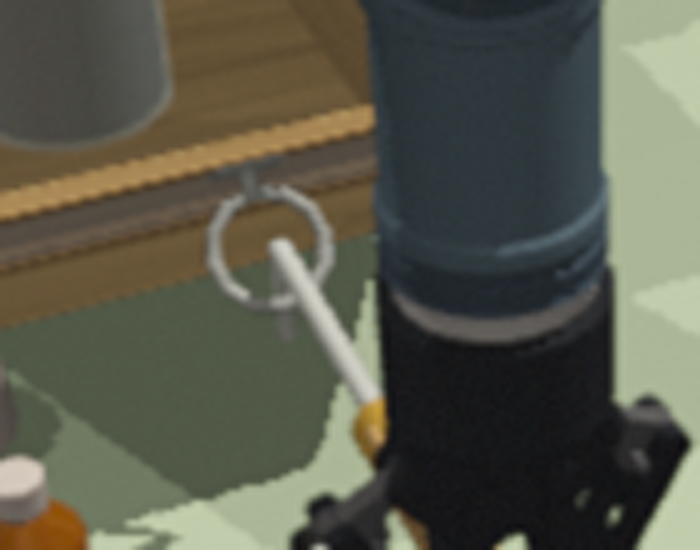

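Emit:
move_arm --targets '[[[0.2, 0, 0], [0, 0, 0], 1], [[0, 0, -0.15], [0, 0, 0], 1], [[0, 0, -0.25], [0, 0, 0], 1], [[0, 0, -0.3], [0, 0, 0], 1], [[0, 0, -0.3], [0, 0, 0], 1]]'

```text
time: 13.4
eef_pos: [0.4353, -0.0589, 0.1148]
tool_rot: [0.731, 0.683, -0.001, 0.0]
contact_force: [-0.2, -0.3, -2.1]
opening: 0.021
```

```bash
python3 snap.py 16 top
python3 - <<'E'
import numpy as np,cv2
a=np.load("pics/top16im.npy")[195:305,105:285,::-1]
cv2.imwrite("pics/t16c.png",cv2.resize(a,None,fx=4,fy=4,interpolation=cv2.INTER_CUBIC))
E
```

```text
{'time': 13.4, 'eef_pos': [0.4353, -0.0589, 0.1148], 'tool_rot': [0.7307, 0.6827, -0.0007, 0.0002], 'q': [-1.0094, 0.1654, 1.1376, 2.2053, -0.1941, 0.8763, 0.1803], 'contact_force': [-0.2075, -0.2732, -2.0722], 'ft_torque': [0.0028, 0.001, -0.0108], 'opening': 0.021}
```

View pics/t16c.png

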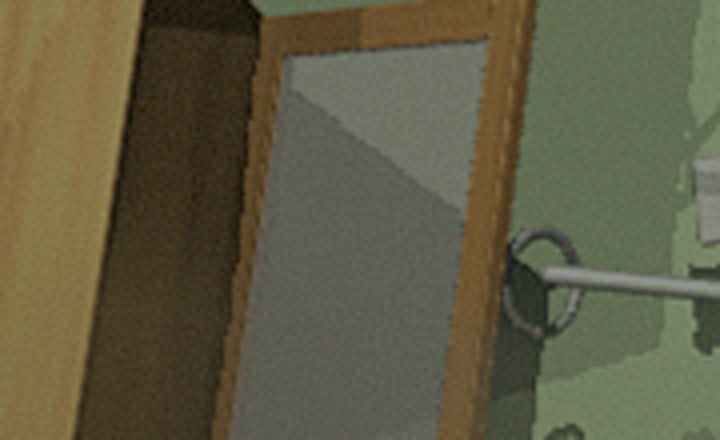

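Emit:
move_arm --targets '[[[0, 0, -0.35], [0, 0, 0], 1], [[0, 0, -0.5], [0, 0, 0], 1], [[0, 0, -0.6], [0, 0, 0], 1], [[0, 0, -0.8], [0, 0, 0], 1], [[0, 0, -0.8], [0, 0, 0], 1], [[0, 0, -0.6], [0, 0, 0], 1], [[-0.2, 0, -0.3], [0, 0, 0], 1], [[-0.5, 0.2, 0], [0, 0, 0], 1]]'

```text
time: 14.12
eef_pos: [0.4412, -0.078, 0.2344]
tool_rot: [0.729, 0.684, 0.002, -0.0]
contact_force: [0.8, -0.0, -2.5]
opening: 0.0211
```

```bash
python3 snap.py 17 top
python3 - <<'E'
import numpy as np,cv2
a=np.load("pics/top17im.npy")[195:305,105:285,::-1]
cv2.imwrite("pics/t17c.png",cv2.resize(a,None,fx=4,fy=4,interpolation=cv2.INTER_CUBIC))
E
```

```text
{'time': 14.1167, 'eef_pos': [0.4412, -0.078, 0.2344], 'tool_rot': [0.729, 0.6845, 0.0023, -0.0003], 'q': [-1.1084, -0.2069, 1.1088, 2.0653, 0.1968, 1.1736, -0.1477], 'contact_force': [0.8105, -0.0444, -2.5329], 'ft_torque': [-0.0289, -0.0801, 0.0625], 'opening': 0.0211}
```

View pics/t17c.png

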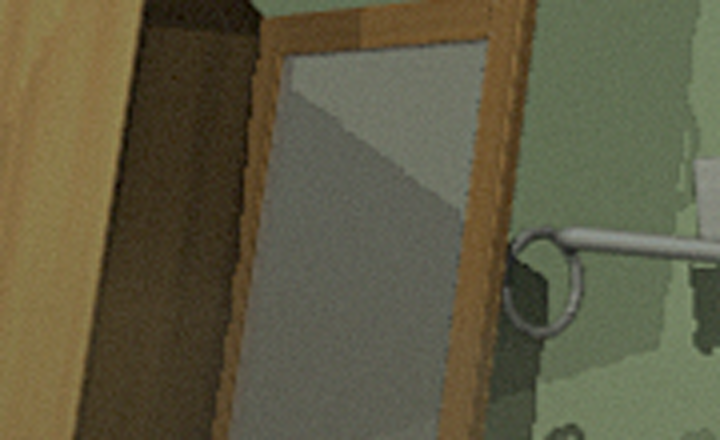

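Emit:
move_arm --targets '[[[0, 0, 0], [0, 0, -0.75], 1], [[0, 0, 0], [0, 0, -0.75], 1], [[-0.4, 0.7, 0], [0, 0, 0], 1], [[-0.4, 0.8, 0], [0, 0, 0], 1], [[-0.5, 0.8, 0], [0, 0, 0], 1], [[-0.5, 0.8, 0], [0, 0, 0], 1], [[-0.5, 0.8, 0], [0, 0, 0], 1], [[-0.4, 0.8, 0], [0, 0, 0], 1]]'

```text
time: 14.83
eef_pos: [0.5747, -0.1429, 0.2357]
tool_rot: [0.675, 0.738, -0.003, 0.001]
contact_force: [0.4, -0.7, -0.6]
opening: 0.0211
```

Emit:
move_arm --targets '[[[-0.2, 0.5, 0.3], [0, 0, 0], 1], [[0, 0, 0.5], [0, 0, 0], 1], [[0, 0, 0.5], [0, 0, 0], 1], [[0, 0, 0.3], [0, 0, 0], 1], [[0, 0, 0], [0, 0, 0], 1], [[0, 0, 0], [0, 0, 0], 1]]'

```text
time: 15.33
eef_pos: [0.5888, -0.1465, 0.1894]
tool_rot: [0.675, 0.738, -0.0, 0.001]
contact_force: [-0.3, 0.4, -1.3]
opening: 0.0213
```

```bash
python3 snap.py 18 wrist side
```

```text
{'time': 15.3333, 'eef_pos': [0.5888, -0.1465, 0.1894], 'tool_rot': [0.6751, 0.7377, -0.0003, 0.0011], 'q': [-0.6276, 0.5006, 1.0535, 1.7597, -0.4709, 1.1595, 0.6562], 'contact_force': [-0.305, 0.3507, -1.2923], 'ft_torque': [-0.0822, 0.0235, -0.0171], 'opening': 0.0213}
```

View pics/wrist18.png

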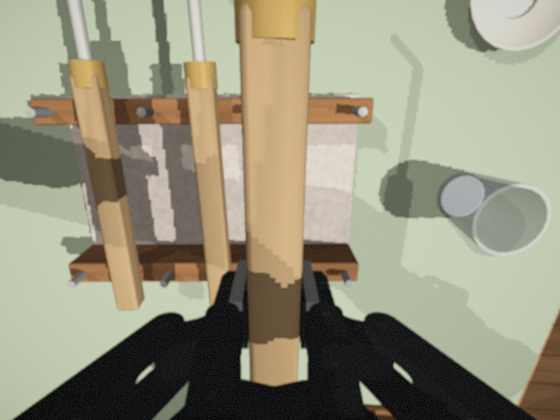

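View pics/side18.png

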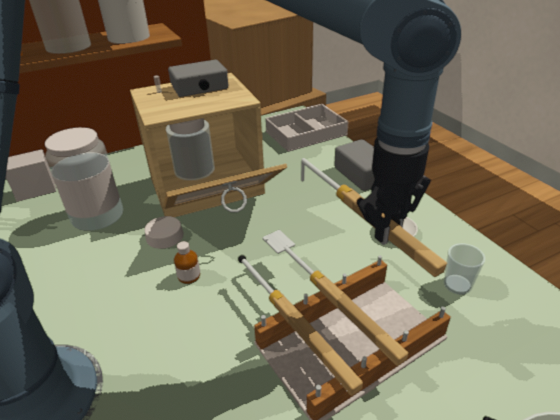

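Emit:
move_arm --targets '[[[-0.18, 0.45, 0], [0, 0, 0], 1], [[-0.18, 0.45, 0], [0, 0, 0], 1], [[0, 0, 0.5], [0, 0, 0], 1], [[0, 0, 0.5], [0, 0, 0], 1], [[0, 0, 0.5], [0, 0, 0], 1], [[0, 0, 0.5], [0, 0, 0], 1], [[0, 0, 0.3], [0, 0, 0], 1], [[0, 0, 0], [0, 0, 0], 1]]'

```text
time: 16.1
eef_pos: [0.6152, -0.1541, 0.1177]
tool_rot: [0.675, 0.738, -0.001, -0.001]
contact_force: [0.0, -0.5, -1.7]
opening: 0.0211
```

```bash
python3 snap.py 19 wrist
```

```text
{'time': 16.1, 'eef_pos': [0.6152, -0.1541, 0.1177], 'tool_rot': [0.675, 0.7378, -0.0014, -0.0008], 'q': [-0.5207, 0.6303, 0.9544, 1.7434, -0.5751, 1.0784, 0.7177], 'contact_force': [0.0471, -0.5279, -1.7216], 'ft_torque': [-0.025, 0.0417, 0.0078], 'opening': 0.0211}
```

View pics/wrist19.png

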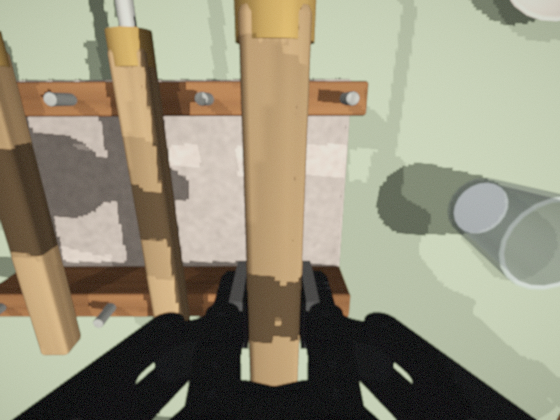

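Emit:
move_arm --targets '[[[0, 0, 0.4], [0, 0, 0], 1], [[0, 0, 0.5], [0, 0, 0], 1], [[0, 0, 0.5], [0, 0, 0], 1], [[0, 0, 0.5], [0, 0, 0], 1], [[0, 0, 0.5], [0, 0, 0], 1], [[0, 0, 0.3], [0, 0, 0], 1], [[0, 0, 0.2], [0, 0, 0], 1], [[0, 0, 0], [0, 0, 0], 1]]'

```text
time: 16.82
eef_pos: [0.6173, -0.1552, 0.0325]
tool_rot: [0.675, 0.738, -0.001, 0.001]
contact_force: [0.1, 0.8, -1.7]
opening: 0.0213
```

```bash
python3 snap.py 20 wrist
```

```text
{'time': 16.8167, 'eef_pos': [0.6173, -0.1552, 0.0325], 'tool_rot': [0.675, 0.7378, -0.0007, 0.0009], 'q': [-0.455, 0.7323, 0.8611, 1.7811, -0.6712, 0.9487, 0.7802], 'contact_force': [0.0644, 0.8093, -1.7182], 'ft_torque': [0.0002, -0.0067, -0.0199], 'opening': 0.0213}
```

View pics/wrist20.png

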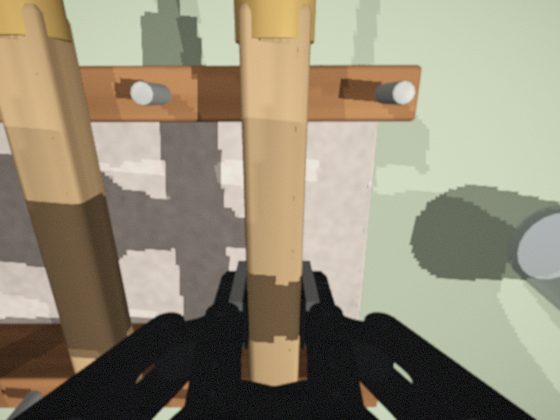

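Still carrying (-1.7 N). Lower the last ~7 mm in small steps.

Emit:
move_arm --targets '[[[0, 0, 0.1], [0, 0, 0], 1], [[0, 0, 0.06], [0, 0, 0], 1], [[0, 0, 0.05], [0, 0, 0], 1], [[0, 0, 0], [0, 0, 0], 1]]'

```text
time: 17.2
eef_pos: [0.619, -0.1557, 0.0286]
tool_rot: [0.675, 0.738, 0.0, 0.003]
contact_force: [0.1, 0.0, 0.1]
opening: 0.0215
```

Emit:
move_arm --targets '[[[0, 0, 0.05], [0, 0, 0], 1], [[0, 0, 0], [0, 0, 0], 1]]'

```text
time: 17.37
eef_pos: [0.6193, -0.1558, 0.0279]
tool_rot: [0.675, 0.738, 0.001, 0.003]
contact_force: [-1.5, 1.3, 3.9]
opening: 0.021
```

```bash
python3 snap.py 21 side
python3 - <<'E'
import numpy as np,cv2
a=np.load("pics/side21im.npy")[200:350,290:470,::-1]
cv2.imwrite("pics/s21c.png",cv2.resize(a,None,fx=4,fy=4,interpolation=cv2.INTER_CUBIC))
E
```

```text
{'time': 17.3667, 'eef_pos': [0.6193, -0.1558, 0.0279], 'tool_rot': [0.675, 0.7379, 0.0007, 0.0026], 'q': [-0.45, 0.7386, 0.8549, 1.7809, -0.6792, 0.9389, 0.7854], 'contact_force': [-1.5386, 1.3381, 3.9099], 'ft_torque': [-0.1467, 0.3502, -0.1856], 'opening': 0.021}
```

View pics/s21c.png

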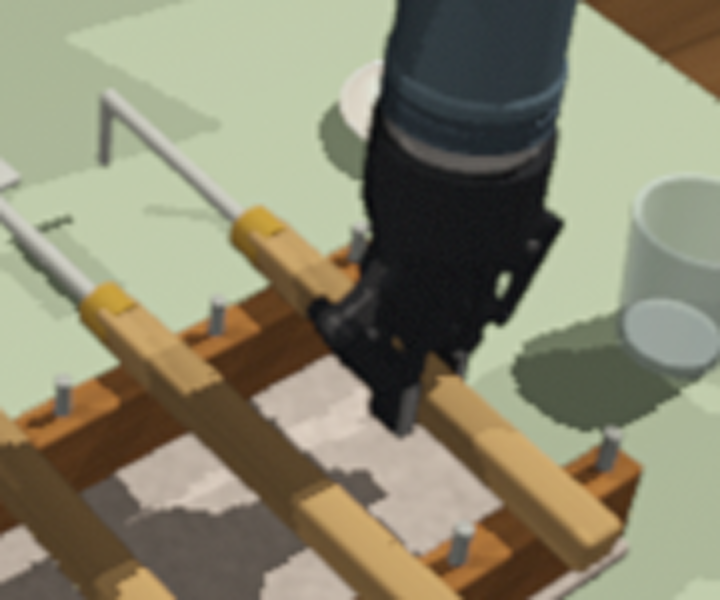

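Pole rests in its bay, hook down. Release gradually, then lift.

Emit:
move_arm --targets '[[[0, 0, 0], [0, 0, 0], 0.7], [[0, 0, 0], [0, 0, 0], 0.5], [[0, 0, 0], [0, 0, 0], 0.3], [[0, 0, 0], [0, 0, 0], 0.2], [[0, 0, 0], [0, 0, 0], 0.2], [[0, 0, 0], [0, 0, 0], 0.2]]'

```text
time: 17.92
eef_pos: [0.6186, -0.1556, 0.0267]
tool_rot: [0.675, 0.738, 0.0, 0.002]
contact_force: [0.3, -0.0, -0.0]
opening: 0.0684
```

```bash
python3 snap.py 22 wrist
```

```text
{'time': 17.9167, 'eef_pos': [0.6186, -0.1556, 0.0267], 'tool_rot': [0.675, 0.7379, 0.0002, 0.0022], 'q': [-0.4496, 0.7398, 0.8539, 1.782, -0.6796, 0.9378, 0.7857], 'contact_force': [0.2941, -0.0141, -0.0041], 'ft_torque': [0.0195, -0.0361, -0.0138], 'opening': 0.0684}
```

View pics/wrist22.png

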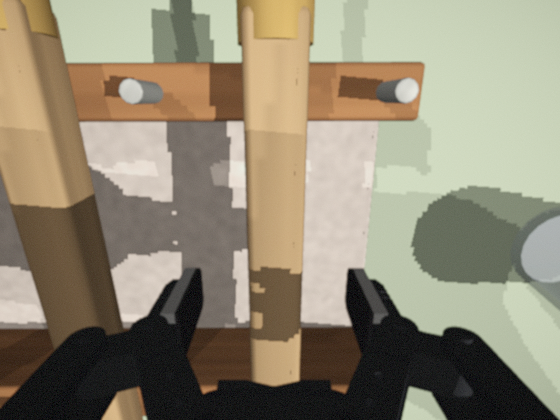

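Emit:
move_arm --targets '[[[0, 0, -0.3], [0, 0, 0], 0.2], [[0, 0, -0.5], [0, 0, 0], 0.2], [[0, 0, -0.8], [0, 0, 0], 0.2], [[0, 0, -0.8], [0, 0, 0], 0.2], [[0, 0, -0.8], [0, 0, 0], 0.2], [[0, 0, -0.8], [0, 0, 0], 0.2], [[0, 0, -0.8], [0, 0, 0], 0.2], [[0, 0, -0.6], [0, 0, 0], 0.2]]'

```text
time: 18.63
eef_pos: [0.619, -0.1563, 0.1929]
tool_rot: [0.675, 0.738, 0.001, 0.004]
contact_force: [1.0, -0.4, 0.2]
opening: 0.0683
```

Emit:
move_arm --targets '[[[-0.4, -0.4, -0.4], [0, 0, 0], 0.2], [[-0.5, -0.5, -0.4], [0, 0, 0], 0.2], [[-0.5, -0.5, -0.4], [0, 0, 0], 0.2], [[-0.5, -0.5, -0.4], [0, 0, 0], 0.2], [[-0.5, -0.5, 0], [0, 0, 0], 0.2], [[-0.5, -0.5, 0], [0, 0, 0], 0.2], [[-0.5, -0.5, 0], [0, 0, 0], 0.2], [[0, 0, 0], [0, 0, 0], 0.2]]'

```text
time: 19.3
eef_pos: [0.5208, -0.2718, 0.2389]
tool_rot: [0.679, 0.734, -0.0, 0.003]
contact_force: [-1.9, -0.8, 0.5]
opening: 0.0683
```

```bash
python3 snap.py 23 top side
```

```text
{'time': 19.3, 'eef_pos': [0.5208, -0.2718, 0.2389], 'tool_rot': [0.6786, 0.7345, -0.0001, 0.0032], 'q': [-0.4808, 0.4064, 1.1294, 1.759, -0.3893, 1.2199, 0.8316], 'contact_force': [-1.8558, -0.8158, 0.5435], 'ft_torque': [-0.0918, 0.0504, -0.0055], 'opening': 0.0683}
```

View pics/top23.png

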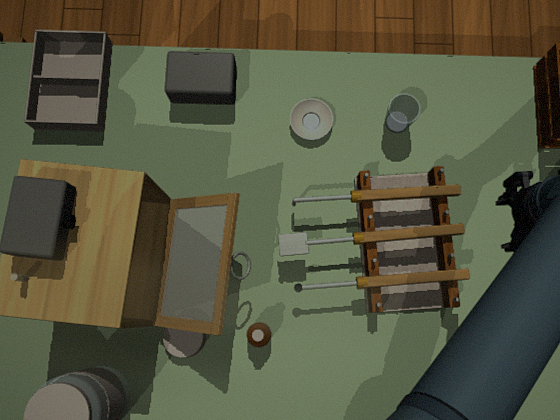

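View pics/side23.png

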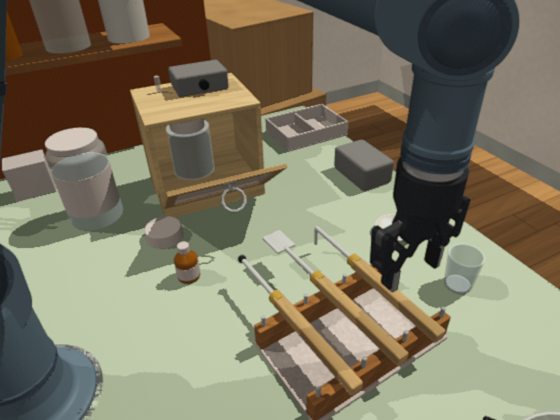

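Run:
```python
import numpy as np,cv2
a=np.load("pics/side23im.npy")[150:220,150:300,::-1]
b=np.load("pics/top23im.npy")[180:345,140:270,::-1]
cv2.imwrite("pics/s23c.png",cv2.resize(a,None,fx=5,fy=5,interpolation=cv2.INTER_CUBIC))
cv2.imwrite("pics/t23c.png",cv2.resize(b,None,fx=3.5,fy=3.5,interpolation=cv2.INTER_CUBIC))
```

```text
(no output)
```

View pics/s23c.png

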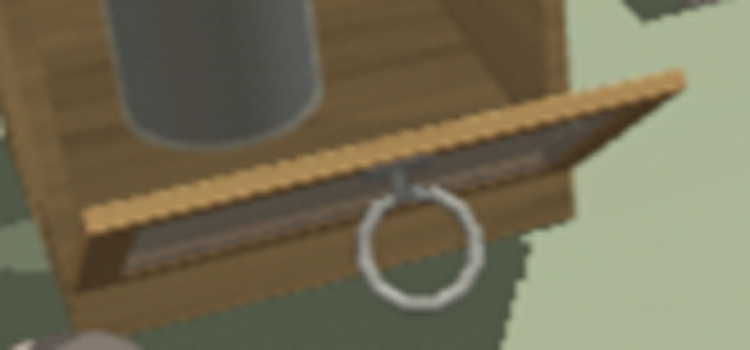

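View pics/t23c.png

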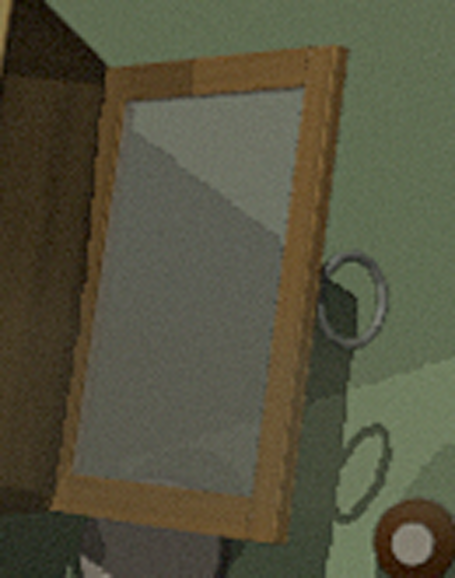

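Run:
```python
from h import *
t=lambda u,v:("top",140+u/3.5,180+v/3.5)
s=lambda u,v:("side",150+u/5,150+v/5)
a=tri(t(348,48),s(683,87));b=tri(t(288,542),s(90,233));r=tri(t(353,298),s(421,247))
print(a,b,r)
# ring z relation: ring centre z = 45+196cos(14.2deg+th)
z=r[0][2]; print("theta from ring z",np.arccos((z-.045)/.196)-np.arctan(48/190))
dy=.304-r[0][1]; print("forward",np.hypot(dy,.46-r[0][0]))
# chord between first & now
p=np.array([np.hypot(dy,.4605-r[0][0]),z-.2325]);print("chord angle",2*np.arcsin(np.linalg.norm(p)/2/.196))
```

```text
(array([0.5853472 , 0.19151333, 0.17084908]), np.float64(0.0020116079343983134)) (array([0.32208562, 0.21163822, 0.17142193]), np.float64(0.0029510413201919617)) (array([0.45320494, 0.18610726, 0.133792  ]), np.float64(0.0034659908150221456))
theta from ring z 0.8531919655935798
forward 0.11808840718914228
chord angle 0.8070979598401353
```

```bash
python3 -c "
from bench import bot
print(bot.sign_off(), bot.state()['time'])"
```

```text
the job is handed in; nothing more can be done
the job is handed in; nothing more can be done
```

The hatch is open to its stop and the hook pole is back across both rails of its own bay, hook down. I handed the job in at about 19.4 s.

**What I did:** I lifted the pole from the rack and lowered its hook into the ring. I pulled the hatch down along its arc until about 21 N on the wrist showed the stop. Then I backed off, lifted the hook out, laid the pole back and moved the arm clear.

**Last checks:**
- **Hatch angle:** the ring's height gives about 0.853 rad, against the stop at 0.85. The ring's travel gives 0.81 rad, which fits if the hatch started about 0.04 rad ajar. A few mm of camera error could explain the difference too.
- **Hatch stayed open:** it did not move when I unhooked and left.
- **Pole:** in the last pictures it lies between its pins where it was at the start, its hook within about a pixel of its first position in the top view. The neighbouring poles look unmoved.

**What went wrong:** my first grasp failed. The fingertips sat about 29 mm short of the stated TCP, so they closed on top of the handle, pressing with about 6 N. I measured the offset with the wrist camera, went lower and gripped it properly.

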